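Stock the dry-storage case, check its catch, set its dial

TASK

Stand all the printer supplies that are on the table upright in the open storage case, the tall ones on the floor of the deep tier and the short ones on the raised tier. Then shut the lid and draw its pull upward, well against its spring, to check that the catch has held; if the lid gives, press it down again and repeat until a tug leaves it shut. Only after that, turn the selector on the case to the long wide mark.

Things in the scene. Friction and masses are not known exactly. Their poses are not given: they have to be found in the camera images.
- tall_carton: tall white carton, 54 (x) x 42 (y) x 94 mm high; origin at the centre of its underside, z up along its height. Starts upright on the table to the right, as do all supplies; any supply may be absent.
- tall_canister: tall round aluminium canister, 92 mm high, 48 mm across, with a straight black cap 44 mm across over its top 24 mm; origin at the centre of its underside, z up along its height.
- tall_box: tall cardboard box, 48 (x) x 46 (y) x 88 mm high; origin at the centre of its underside, z up along its height.
- short_carton: short cardboard carton, 58 (x) x 44 (y) x 50 mm high; origin at the centre of its underside, z up along its height.
- short_tub: short round clear tub with a flush white cap, 52 mm across, 46 mm high; origin at the centre of its underside, z up along its height.
- short_box: short white box, 50 (x) x 46 (y) x 48 mm high; origin at the centre of its underside, z up along its height.
- case: black open-topped case fixed to the table, 182 (x) x 398 (y) x 115 mm high, walls 6 mm; origin under its centre, x away from the robot at yaw 0. A divider at y = 0, top 95 mm above the table, splits it into the raised tier (-y half) and the deep tier (+y half), each 170 x 190 mm inside. A control deck, 160 x 100 x 80 mm high, with the selector, adjoins its +y end.
- deep_floor (a point): centre of the floor of the deep tier, 10 mm above the table; 105 mm of headroom under the shut lid. Axes as the case.
- raised_floor (a point): centre of the floor of the raised tier, 55 mm above the table; 60 mm of headroom under the shut lid. Axes as the case.
- lid_hinge (a point): middle of the lid's hinge line, at the far (+x) rim of the case, 119 mm above the table; the hinge runs along the case's y. Axes as the case (it does not turn with the lid).
- lid (a joint): lid angle, rad: 0 fully shut, grows as it opens up and away from the robot; starts at 1.6 to 1.8 (past upright). Stiff hinge: it stays about where it is left. In the last 15 mm of its edge's travel it meets a ball catch: uncaught it stands 0.05 to 0.075 rad (10 to 14 mm) proud and lifts with 3 to 5 N at the pull; caught it reads under 0.02.
- lid_edge (a point): middle of the lid's free edge, on its outer face (the upper one when shut); turns with the lid: x axis towards the hinge, z out of the outer face. The lid is a clear panel in a grey frame, 186 mm from hinge to free edge, 398 mm wide, 8 mm thick, the hinge line in its mid-thickness.
- pull_grip (a point): centre of the bar of the lid's black pull, 70 (along case y) x 14 x 16 mm, on two posts; on the lid's outer face, 163 mm from the hinge, its centre 26 mm above that face at rest; about 18 mm free beneath the bar. Axes as lid_edge.
- pull (a joint): how far the pull is drawn out of the lid, m: 0 at rest, stop at 0.008; a spring returns it: 2.7 N to start it, 7.5 N at 0.005, 10 N at the stop. A caught lid holds against 12 N or more, its edge giving by up to 3 mm; an uncaught one lifts before the pull is out 3 mm. Pressed down, the bar bears on the lid; the catch snaps in at 8 to 18 N, different from run to run.
- selector (a joint): selector angle, rad: grows clockwise seen from above; clicks at 0, 0.6, 1.2, 1.8 and 2.4, stops at -0.1 and 2.5; the long, wide white mark on the dial is at 1.8 (fourth mark clockwise), the other marks are short thin ticks. Starts at or below 1.2. Takes about 0.07 N m to turn from click to click.
- dial_axis (a point): on the selector's vertical axis, at the height of the middle of its bar: a black bar 52 long x 13 wide x 24 mm high (its top 11 mm above this point) on a 48 mm disc, lying along the pointer; it reaches 30 mm from the axis at the pointer end, 22 mm at the other. The pointer (white line) lies at angle 2.77 minus the selector angle, counter-clockwise from the case's +x seen from above. Axes as the case (does not turn).
- sticky_pad: flat pad of notes, 40 x 40 x 9 mm, lying among the supplies; not part of the job; origin under its centre.
- marker: marker pen, 120 mm long (x), 9 mm thick, lying among the supplies; not part of the job; origin under its centre.
There are look-alikes about, which are no part of the job. Leave any red look-alike of the tall_carton alone.

How it is judged:
On the way, in this order (a step that is already met when the one before it is completed fails the run):
1. every supply present stands in its tier, with the lid still open (x of tall_carton in the frame of deep_floor between -0.085 and 0.085 m and y of tall_carton in the frame of deep_floor between -0.095 and 0.095 m and z of tall_carton in the frame of deep_floor between -0.008 and 0.008 m and angle between each of tall_carton, tall_canister, tall_box, short_carton, short_tub, short_box's own z axis and vertical below 0.2 rad and x of tall_canister in the frame of deep_floor between -0.085 and 0.085 m and y of tall_canister in the frame of deep_floor between -0.095 and 0.095 m and z of tall_canister in the frame of deep_floor between -0.008 and 0.008 m and x of tall_box in the frame of deep_floor between -0.085 and 0.085 m and y of tall_box in the frame of deep_floor between -0.095 and 0.095 m and z of tall_box in the frame of deep_floor between -0.008 and 0.008 m and x of short_carton in the frame of raised_floor between -0.085 and 0.085 m and y of short_carton in the frame of raised_floor between -0.095 and 0.095 m and z of short_carton in the frame of raised_floor between -0.008 and 0.008 m and x of short_tub in the frame of raised_floor between -0.085 and 0.085 m and y of short_tub in the frame of raised_floor between -0.095 and 0.095 m and z of short_tub in the frame of raised_floor between -0.008 and 0.008 m and x of short_box in the frame of raised_floor between -0.085 and 0.085 m and y of short_box in the frame of raised_floor between -0.095 and 0.095 m and z of short_box in the frame of raised_floor between -0.008 and 0.008 m and value of joint lid above 0.3 rad), for 0.2 s.
2. the lid is shut and caught (value of joint lid below 0.025 rad), for 0.2 s.
3. the pull is drawn out at least 5 mm against its spring and the lid stays shut (value of joint pull above 0.005 m and value of joint lid below 0.03 rad), for 0.2 s.
4. the selector is at the long wide mark (value of joint selector between 1.62 and 1.98 rad and value of joint lid below 0.025 rad), for 0.2 s.
At the end, for the whole second after the job is handed in: Every supply present stands upright (within 0.2 rad) and at rest in its tier, tall in the deep one, short on the raised one, resting on its floor; the lid is shut and caught (under 0.025 rad), its pull is back in (under 2 mm) and the selector is within 0.18 rad of the long wide mark (all of step 4 and x of tall_carton in the frame of deep_floor between -0.085 and 0.085 m and y of tall_carton in the frame of deep_floor between -0.095 and 0.095 m and z of tall_carton in the frame of deep_floor between -0.008 and 0.008 m and angle between each of tall_carton, tall_canister, tall_box, short_carton, short_tub, short_box's own z axis and vertical below 0.2 rad and x of tall_canister in the frame of deep_floor between -0.085 and 0.085 m and y of tall_canister in the frame of deep_floor between -0.095 and 0.095 m and z of tall_canister in the frame of deep_floor between -0.008 and 0.008 m and x of tall_box in the frame of deep_floor between -0.085 and 0.085 m and y of tall_box in the frame of deep_floor between -0.095 and 0.095 m and z of tall_box in the frame of deep_floor between -0.008 and 0.008 m and x of short_carton in the frame of raised_floor between -0.085 and 0.085 m and y of short_carton in the frame of raised_floor between -0.095 and 0.095 m and z of short_carton in the frame of raised_floor between -0.008 and 0.008 m and x of short_tub in the frame of raised_floor between -0.085 and 0.085 m and y of short_tub in the frame of raised_floor between -0.095 and 0.095 m and z of short_tub in the frame of raised_floor between -0.008 and 0.008 m and x of short_box in the frame of raised_floor between -0.085 and 0.085 m and y of short_box in the frame of raised_floor between -0.095 and 0.095 m and z of short_box in the frame of raised_floor between -0.008 and 0.008 m and linear speed of each of tall_carton, tall_canister, tall_box, short_carton, short_tub, short_box below 0.03 m/s and value of joint pull below 0.002 m); the robot touches nothing.
Of tall_carton, tall_canister, tall_box, short_carton, short_tub, short_box only 3 to 5 are there at a start; the rules pass over those that are not, and their reading is None.
At some moment in a run one of short_carton, short_tub, short_box may be knocked a few centimetres aside while the robot is not near it.
It also fails if it takes over 210 s, if anything falls off the work surface, if the arm or the gripper's body presses on something with over 40 N, if the wrist force passes 120 N, or if a joint passes its speed limit or range.

ROBOT

A 7-joint arm with a two-finger parallel gripper is mounted at the origin on the work surface. World frame = base frame: x ahead of the robot, y to its left, z up, the work surface at z = 0. Lengths are in m, angles in rad, forces in N, time in s.
With the tool pointing down it reaches from about 0.4 to 0.9 m from the base axis. Payload 5.5 kg.
Tool frame: the origin (TCP) lies midway between the tips of the shut fingers; the grasp point (between the pads) lies 19 mm behind it; z points along the fingers, y is the direction in which the jaws open and shut (so a half turn about z gives the same grasp; the last joint's range is limited). The gripper opens to 92 mm and grips with 3 to 60 N. Pads are 19 mm wide; open, the fingers measure 130 mm over their backs; the gripper's body (75 mm by 190 mm) begins 47 mm behind the grasp point.
Start: joints at [1.408, 0.501, -0.427, 1.55, 0.221, 1.138, -0.21], TCP at [0.269, -0.592, 0.227] pointing down, gripper open.
Joint ranges: [-2.88, 2.88], [-0.31, 2.03], [-1.54, 1.56], [0.2, 2.42], [-1.41, 4.55], [0.19, 2.02], [-2.57, 2.57]. Speed limits (rad/s): [2.57, 2.57, 3.14, 3.14, 3.14, 3.14, 3.14].

INTERFACE

Orientations are given as a 3x3 rotation matrix whose columns are the frame's x, y, z axes.
In Python, from bench import get_obs, get_image, camera_params, hand_in, look_for, trace gives the robot as it stands.
- The arm moves only by the tool step_arm, never from a script. Its argument "rows" is one flat list of numbers, 7 for each row, row after row: the shift along the tool's x, y, z in mm, then the turn, a rotation vector about the tool's x, y, z in degrees, then the closure, from 0 (fully open) to 1 (shut). A call has 1 to 5 rows; each row is the pose to reach, as a shift and turn from the pose commanded when the call began, along the tool's axes at that moment; what a row does not reach only later rows make up. A row lasts 1/12 s, in which the tool goes at most 41.7 mm and 7.16 degrees, less where a joint would pass 70% of its speed; a pose out of reach is approached as far as the arm can. A call with a gripper value outside its range is refused whole. The fingers move at their own pace and stop on an object; "newtons" is the grip in N (left out, the last holds). Time passes only in rows, so rows that repeat a pose let the fingers close. It gives the time, the measured TCP pose, the force and the opening at its end, in the units of the state.
- get_obs(): the state, without advancing time (a new reading comes with each control period).
- get_image(name): name is "scene" or "top" or "wrist"; returns (picture, depth): 400x640x3 uint8, red, green, blue; 400x640 float32, m along the optical axis (not along the pixel's ray), 0 where there is no reading.
- camera_params(name): a dict with "fx", "fy", "cx", "cy" (pixels), "rvec" (rotation vector, rad) and "tvec" (3), from world to camera coordinates, as OpenCV has them. Camera axes: x right, y down, z forward; pixel columns grow to the right and rows downward; lengths in m; the calibration is good to about 2 mm. A picture is of the moment at which its call begins: read the wrist's pose just before it. camera_params takes no time and is no camera call; for the wrist camera it gives the pose at the moment of the call.
- hand_in(): hands the job in, once; it reports no verdict.
Trained networks look in the newest picture that a camera, given by its name, has taken for a name from the list of things; names that differ only in an ending like _2 or _b are one class to them, and where a whole thing is asked for, a point or a joint stands for the part that bears it (a point fixed in the world has none). Each returns a list of dicts, best first, with "conf" (0 to 1); they miss things now and then, are a little off and sometimes report something else, mostly with a low value. They report only what shows in the picture. A call takes as long as a camera call. They do not tell look-alikes from the thing itself.
- look_for(camera, query): "extent" ([centre column, centre row, width, height] in pixels, round what is visible of it).
- trace(camera, query): "mask" (400x640 bool, what is visible of it) and "extent" ([centre column, centre row, width, height] in pixels, round what is visible of it).
The state is a dict: "time": time; "joint_positions": joint angles; "qd": joint speeds; "effort": joint torques, N m; "tool_pos": TCP position; "orientation": TCP orientation; "ft_force": force on the tool from outside, world axes, zero at the start; "wrist_torque": the same for the moment, N m; "gripper_width": opening from 0.0 (shut) to 1.0 (fully open).
Only numpy, scipy, OpenCV 4.12 (cv2) and the standard library are available. Lean on these libraries where they do the work, as an engineer would, in place of code of your own. Each camera call takes 0.05 s, during which the arm holds its last target. There are 200 camera calls.

## Working session

There is one attempt and no reset: what is moved stays moved. The work goes in short steps, Python scripts to look and compute and a tool call to move; the robot and the scene stay as the last step left them, time stands still between calls to the robot, and variables do not carry over. Pictures are saved under pics/ and viewed, about 12 in all and at most 16, crops included, and the job is handed in when it is done.

Besides the shell and the picture viewer there is one more tool, called after ">>>" by a JSON object that holds its "api" and its "payload". step_arm: Moves the arm, as the interface text tells. Its arguments: {"type":"object","properties":{"rows":{"type":"array","items":{"type":"number"}},"newtons":{"type":"number"}},"required":["rows"]}

```bash
mkdir -p pics; cat > h.py <<'E'
import numpy as np, cv2
from bench import *
def cam(n):
    p=camera_params(n); R=cv2.Rodrigues(np.array(p['rvec'],float))[0]; return p,R,np.array(p['tvec'],float).ravel()
def cloud(n,dep,P=None):
    p,R,t=P or cam(n); v,u=np.mgrid[:400,:640]
    c=np.stack([(u-p['cx'])/p['fx']*dep,(v-p['cy'])/p['fy']*dep,dep],-1)
    w=(c-t)@R; w[dep<=0]=np.nan; return w
def proj(n,X):
    p,R,t=cam(n); c=np.atleast_2d(X)@R.T+t; return np.c_[c[:,0]/c[:,2]*p['fx']+p['cx'],c[:,1]/c[:,2]*p['fy']+p['cy']]
def save(n,im): cv2.imwrite('pics/'+n+'.png',im[...,::-1])
E
python3 - <<'E'
from h import *
for n in ('scene','top'):
    im,d=get_image(n); save(n+'0',im); np.save(n+'0.npy',cloud(n,d)); p,R,t=cam(n); print(n,-R.T@t,R[2],p['fx'])
    for q in ['tall_carton','tall_canister','tall_box','short_carton','short_tub','short_box','case','lid','selector','pull','sticky_pad','marker']:
        W=cloud(n,d)
        for r in look_for(n,q)[:3]:
            if r['conf']<.3: continue
            e=r['extent']; print(n,q,round(r['conf'],2),np.round(e),np.round(W[int(min(399,e[1])),int(min(639,e[0]))],3))
print(get_obs())
E
```

```text
scene [ 1.00817217 -0.44819542  0.98218028] [-0.47867566  0.42369621 -0.76899358] 490.10171031513
scene tall_carton 0.71 [266. 223.  28.  46.] [ 0.431 -0.092  0.086]
scene tall_carton 0.63 [238. 253.  31.  48.] [ 0.451 -0.186  0.082]
scene tall_carton 0.6 [277. 274.  30.  38.] [ 0.552 -0.159  0.087]
scene tall_canister 0.85 [166. 295.  36.  38.] [ 0.43  -0.357  0.082]
scene tall_box 0.63 [225. 356.  35.  42.] [ 0.619 -0.342  0.086]
scene tall_box 0.35 [404. 186. 210. 165.] [0.635 0.122 0.222]
scene short_tub 0.88 [189. 333.  30.  32.] [ 0.516 -0.363  0.046]
scene short_tub 0.36 [457. 130.  20.  18.] [0.548 0.444 0.114]
scene case 0.95 [404. 185. 212. 163.] [0.634 0.12  0.227]
scene lid 0.6 [428. 172. 157. 133.] [0.638 0.198 0.212]
scene selector 0.58 [456. 131.  17.  16.] [0.548 0.444 0.114]
scene pull 0.78 [446. 160.  36.  25.] [0.676 0.19  0.28 ]
scene sticky_pad 0.75 [222. 292.  20.  18.] [ 0.462 -0.254  0.007]
scene marker 0.65 [253. 332.  41.  42.] [ 0.584 -0.258  0.003]
top [0.39259173 0.04449178 1.31829833] [ 0.0786216   0.02178637 -0.99666644] 456.0133925875632
top tall_carto
[... 1159 characters left out ...]
 1.13831595, -0.21032222]), 'qd': array([-0.00017896, -0.00066575,  0.00088475, -0.00039119, -0.00027059,
       -0.00107163,  0.00104773]), 'effort': array([-3.74347173e-04, -5.66454649e+01, -5.81079260e+00, -2.79504329e+01,
       -6.64695119e-02,  2.07269361e-02, -2.10884093e-05]), 'tool_pos': array([ 0.26850643, -0.59193325,  0.22671285]), 'orientation': array([[ 9.10702105e-01,  4.13063768e-01,  5.26121577e-07],
       [ 4.13063768e-01, -9.10702104e-01,  2.93209928e-05],
       [ 1.25905798e-05, -2.64853681e-05, -1.00000000e+00]]), 'ft_force': array([ 1.0658299 ,  0.36183368, -0.66739188]), 'wrist_torque': array([0.02218707, 0.01821121, 0.00163827]), 'gripper_width': 0.9976728118535229}
```

```bash
python3 - <<'E'
import cv2,numpy as np
a=cv2.imread('pics/top0.png')[90:260,130:510]; a=cv2.resize(a,(800,358),interpolation=cv2.INTER_CUBIC)
b=cv2.imread('pics/scene0.png')[200:400,130:330];b=cv2.resize(b,(800,800))[:,:]
cv2.imwrite('pics/a.png',a); cv2.imwrite('pics/b.png',cv2.resize(b,(600,600)))
E
```

```text
(no output)
```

View pics/a.png

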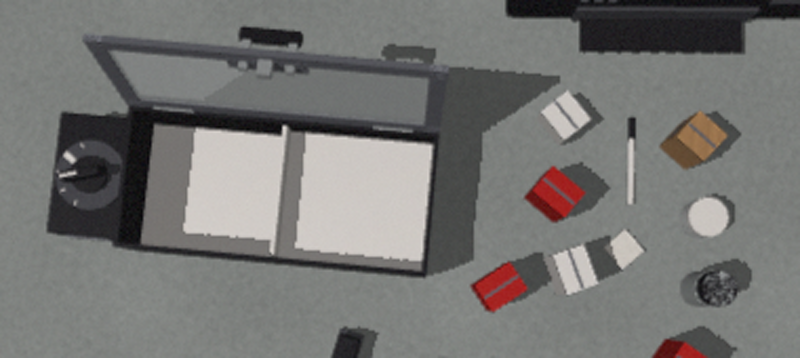

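View pics/b.png

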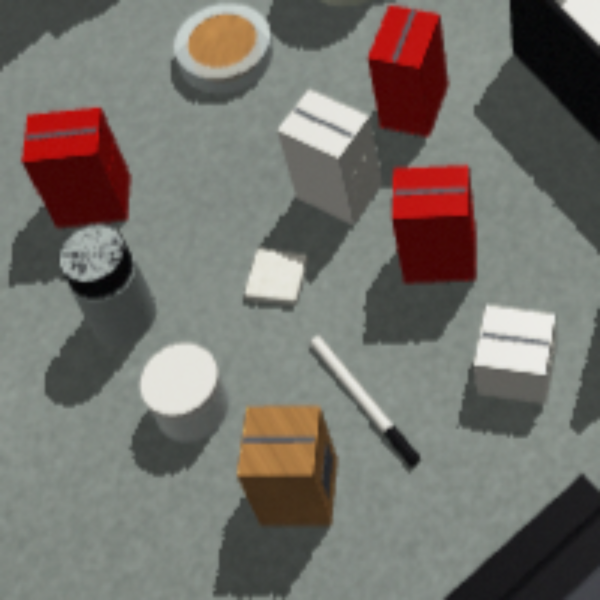

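White carton, canister with black cap, brown tall box, tub and short white box are present (short_carton absent). The red ones are look-alikes. Next I measure poses.

```bash
python3 - <<'E'
from h import *
C={'tall_carton':(.428,-.178,.094),'canister':(.417,-.345,.092),'tall_box':(.6,-.325,.088),'tub':(.505,-.355,.046),'short_box':(.635,-.163,.048)}
for n in('top','scene'):
    W=np.load(n+'0.npy').reshape(-1,3)
    for k,(x,y,h) in C.items():
        m=(np.hypot(W[:,0]-x,W[:,1]-y)<.05)&(abs(W[:,2]-h)<.009)
        P=W[m]; 
        if len(P)<10: print(n,k,len(P)); continue
        r=cv2.minAreaRect((P[:,:2]*1000).astype(np.float32)); print(n,k,len(P),'c',np.round(r[0],1),'size',np.round(r[1],1),'ang',round(r[2],1),'mean',np.round(P.mean(0)*1000,1))
    # case rim
    m=(abs(W[:,2]-.115)<.006)&(W[:,0]>.3)&(W[:,0]<.8)&(W[:,1]>-.05)&(W[:,1]<.48)
    P=W[m]; r=cv2.minAreaRect((P[:,:2]*1000).astype(np.float32)); print(n,'rim',len(P),r,np.round(cv2.boxPoints(r)))
    m=(abs(W[:,2]-.095)<.006)&(W[:,0]>.4)&(W[:,0]<.8)&(W[:,1]>.1)&(W[:,1]<.3)
    P=W[m]; r=cv2.minAreaRect((P[:,:2]*1000).astype(np.float32)); print(n,'div',len(P),r)
    for z,lo,hi in((.055,.0,.2),(.01,.2,.4),(.08,.38,.55)):
        m=(abs(W[:,2]-z)<.008)&(W[:,0]>.42)&(W[:,0]<.8)&(W[:,1]>lo)&(W[:,1]<hi)
        P=W[m]
        if len(P)>9: r=cv2.minAreaRect((P[:,:2]*1000).astype(np.float32)); print(n,'z',z,len(P),r)
    m=(W[:,2]>.14)&(W[:,0]>.5)&(W[:,0]<.85)&(W[:,1]>-.05)&(W[:,1]<.45); P=W[m]
    i=P[:,2].argsort()[-60:]; print(n,'lid high',len(P),np.round(np.nanmedian(P[i],0),3),P[:,1].min(),P[:,1].max())
print(np.round(proj('scene',[.5,.4,.1])))
im,d=get_image('scene')
for p in trace('scene','pull')[:1]:
  W=cloud('scene',d)[p['mask']]; print(p['conf'],np.round(np.nanmedian(W,0),3),np.round(np.nanmin(W,0),3),np.round(np.nanmax(W,0),3))
for p in trace('scene','selector')[:1]:
  W=cloud('scene',d)[p['mask']]; Q=W[W[:,2]>.103]; r=cv2.minAreaRect((Q[:,:2]*1000).astype(np.float32)); print(p['extent'],len(Q),r,np.nanmax(W,0))
save('sel',cv2.resize(im[90:200,330:520],(760,440)))
E
```

```text
top tall_carton 330 c [ 429.3 -170.5] size [53.9 43.2] ang 20.3 mean [ 428.8 -169.5   94.6]
top canister 242 c [ 406.6 -351.1] size [42.8 44. ] ang 1.6 mean [ 407.2 -350.7   92.9]
top tall_box 325 c [ 602.7 -333.6] size [48.3 48.1] ang 48.1 mean [ 602.  -332.3   89. ]
top tub 301 c [ 502.  -353.3] size [51.  52.3] ang 72.2 mean [ 501.4 -352.2   46.6]
top short_box 303 c [ 635.7 -165.6] size [51. 47.] ang 40.2 mean [ 634.8 -165.5   48.6]
top rim 1087 ((527.366455078125, 245.29623413085938), (468.41583251953125, 181.66812133789062), 85.34147644042969) [[418.  19.]
 [599.   4.]
 [637. 471.]
 [456. 486.]]
top div 209 ((521.884765625, 205.19117736816406), (193.4454803466797, 177.2039031982422), 85.36708068847656)
top z 0.055 3967 ((514.1976318359375, 111.92604064941406), (188.5906982421875, 177.17129516601562), 85.35964965820312)
top z 0.01 3979 ((609.9154052734375, 300.8670349121094), (379.927490234375, 198.47019958496094), 0.08438830822706223)
top z 0.08 1667 ((542.7197265625, 450.7366638183594), (118.8414077758789, 176.0898895263672), 84.01789855957031)
top lid high 5049 [0.651 0.201 0
[... 769 characters left out ...]
643585205078)
scene z 0.055 2283 ((519.8776245117188, 107.11703491210938), (197.08612060546875, 181.4696044921875), 85.27912139892578)
scene z 0.01 815 ((622.2659912109375, 300.2669982910156), (198.00534057617188, 353.6570739746094), 89.46849822998047)
scene z 0.08 555 ((543.0480346679688, 447.1135559082031), (181.56475830078125, 132.4290008544922), 0.5358377695083618)
scene lid high 4555 [0.649 0.147 0.303] -0.0010246563754553375 0.3993203440037452
[[429. 133.]]
0.85 [0.677 0.19  0.278] [0.646 0.16  0.223] [0.69  0.278 0.285]
[402.5, 185.3, 211.4, 166.3] 6321 ((564.3251953125, 245.46612548828125), (480.24102783203125, 256.0386962890625), 85.16332244873047) [0.69037835 0.75673074 0.30416643]
```

View pics/sel.png

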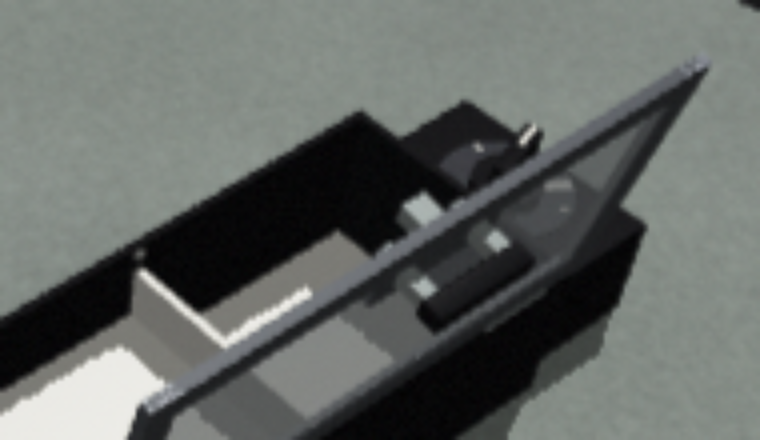

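```bash
cat > plan.py <<'E'
import sys,numpy as np
from scipy.spatial.transform import Rotation as Ro
from bench import get_obs
def Rd(a):
    c,s=np.cos(np.radians(a)),np.sin(np.radians(a)); return np.array([[c,s,0],[s,-c,0],[0,0,-1.]])
def plan(T,R=None,p=None):
    o=get_obs(); R=np.array(o['orientation']) if R is None else R; p=np.array(o['tool_pos'])*1000 if p is None else p
    print('t',round(o['time'],1),'at',np.round(p,1),'a',round(np.degrees(np.arctan2(R[1,0],R[0,0])),1),'w',round(o['gripper_width']*92,1),'F',np.round(o['ft_force'],1))
    for x,y,z,a in T:
        q=np.array([x,y,z]);d=R.T@(q-p); rv=Ro.from_matrix(R.T@Rd(a)).as_rotvec(degrees=True)
        print(np.round(d,1),np.round(rv,1),'rows',round(max(np.linalg.norm(d)/41.7,np.linalg.norm(rv)/7.16),1)); R,p=Rd(a),q
YAW=-4.7; C0=np.array([526,209.])
def case(cx,cy):
    t=np.radians(YAW); return C0+[np.cos(t)*cx-np.sin(t)*cy,np.sin(t)*cx+np.cos(t)*cy]
E
python3 - <<'E'
from plan import *
c=case(15,98); print(c)
plan([(430,-171,230,19.5),(430,-171,53,19.5),(430,-171,240,19.5),(*c,240,-4.7),(*c,64,-4.7),(*c,240,-4.7)])
E
```

```text
[548.97953465 305.44138628]
t 1.4 at [ 268.5 -591.9  226.7] a 24.4 w 92.1 F [ 0.3 -1.   0.2]
[ 320.9 -316.7   -3.3] [-0.  -0.   4.9] rows 10.8
[  0.   0. 177.] [0. 0. 0.] rows 4.2
[   0.    0. -187.] [0. 0. 0.] rows 4.5
[ 271.2 -409.4    0. ] [ 0.   0.  24.2] rows 11.8
[  0.   0. 176.] [0. 0. 0.] rows 4.2
[   0.    0. -176.] [0. 0. 0.] rows 4.2
```

>>> {"api": "step_arm", "payload": {"rows": [32,-32,0,0,0,1,0,64,-63,-1,0,0,2,0,96,-95,-1,0,0,3,0,128,-127,-1,0,0,4,0,160,-158,-2,0,0,4.9,0], "newtons": 25}}

```text
time: 1.87
tool_pos: [0.3432, -0.3955, 0.2284]
orientation: [[0.943, 0.333, 0.0], [0.333, -0.943, -0.0], [-0.0, 0.0, -1.0]]
ft_force: [0.5, -0.2, 0.0]
gripper_width: 1.002
```

```bash
python3 - <<'E'
from plan import *
plan([(430,-171,230,19.5)])
E
```

```text
t 1.9 at [ 343.2 -395.5  228.4] a 19.4 w 92.2 F [ 0.5 -0.2  0. ]
[ 156.5 -182.9   -1.6] [ 0.   0.  -0.1] rows 5.8
```

>>> {"api": "step_arm", "payload": {"rows": [26,-31,0,0,0,0,0,53,-62,0,0,0,0,0,79,-93,0,0,0,0,0,106,-124,0,0,0,0,0,132,-155,0,0,0,0,0]}}

```text
time: 2.28
tool_pos: [0.4162, -0.2054, 0.2289]
orientation: [[0.943, 0.334, 0.001], [0.334, -0.943, -0.001], [0.0, 0.001, -1.0]]
ft_force: [-0.4, -0.6, 0.8]
gripper_width: 1.004
```

>>> {"api": "step_arm", "payload": {"rows": [15,-17,0,0,0,0,0,15,-17,0,0,0,0,0,15,-17,0,0,0,0,0,15,-17,0,0,0,0,0]}}

```text
time: 2.62
tool_pos: [0.4239, -0.1871, 0.2285]
orientation: [[0.943, 0.333, -0.0], [0.333, -0.943, -0.001], [-0.0, 0.001, -1.0]]
ft_force: [-0.2, 0.1, -1.0]
gripper_width: 1.002
```

```bash
python3 - <<'E'
from h import *
from plan import plan
plan([(430,-171,230,19.5)])
P=cam('wrist'); im,d=get_image('wrist'); save('w1',im); W=cloud('wrist',d,P); np.save('w1.npy',W)
p,R,t=P; print('cam',-R.T@t,R[2])
V=W.reshape(-1,3); m=(np.hypot(V[:,0]-.43,V[:,1]+.171)<.05)&(abs(V[:,2]-.094)<.009); r=cv2.minAreaRect((V[m][:,:2]*1000).astype(np.float32)); print(m.sum(),r,V[m].mean(0))
E
```

```text
t 2.6 at [ 423.9 -187.1  228.5] a 19.5 w 92.1 F [-0.2  0.1 -1. ]
[ 11.1 -13.1  -1.5] [ 0.  0. -0.] rows 0.4
cam [ 0.49948758 -0.16061548  0.38654169] [-0.27485107 -0.09769147 -0.95651098]
2771 ((430.9603271484375, -170.39271545410156), (53.93772888183594, 41.58161163330078), 19.774503707885742) [ 0.43223433 -0.17023074  0.09394118]
```

>>> {"api": "step_arm", "payload": {"rows": [11,-13,0,0,0,-7,0,11,-13,0,0,0,-14,0,11,-13,0,0,0,-21,0,11,-13,0,0,0,-28,0,11,-13,0,0,0,-35,0]}}

```text
time: 3.08
tool_pos: [0.4295, -0.172, 0.2283]
orientation: [[0.578, 0.816, -0.0], [0.816, -0.578, -0.0], [-0.0, -0.0, -1.0]]
ft_force: [0.4, 0.0, 0.3]
gripper_width: 1.002
```

```bash
python3 - <<'E'
from plan import *
print(np.round(get_obs()['joint_positions'],2))
plan([(430.5,-170.7,230,109.6)])
E
```

```text
[ 1.    0.19 -0.75  1.99  0.15  1.01 -0.44]
t 3.1 at [ 429.5 -172.   228.3] a 54.7 w 92.1 F [0.4 0.  0.3]
[ 1.6  0.  -1.7] [ -0.    0.  -54.9] rows 7.7
```

>>> {"api": "step_arm", "payload": {"rows": [1.6,0,0,0,0,-7,0,1.6,0,0,0,0,-14,0,1.6,0,0,0,0,-21,0,1.6,0,0,0,0,-28,0,1.6,0,0,0,0,-35,0]}}

```text
time: 3.5
tool_pos: [0.4304, -0.1708, 0.2283]
orientation: [[0.006, 1.0, -0.0], [1.0, -0.006, -0.0], [-0.0, -0.0, -1.0]]
ft_force: [-0.5, 0.1, 0.4]
gripper_width: 1.001
```

>>> {"api": "step_arm", "payload": {"rows": [0,0,0,0,0,-7,0,0,0,0,0,0,-14,0,0,0,0,0,0,-20,0,0,0,0,0,0,-20,0]}}

```text
time: 3.83
tool_pos: [0.4304, -0.1707, 0.2282]
orientation: [[-0.334, 0.943, -0.0], [0.943, 0.334, 0.0], [0.0, -0.0, -1.0]]
ft_force: [0.8, 0.3, -0.4]
gripper_width: 0.999
```

```bash
python3 - <<'E'
from plan import *
print(np.round(get_obs()['joint_positions'],2))
plan([(430.5,-170.7,53,109.6)])
E
```

```text
[ 1.12  0.22 -0.9   1.99  0.2   1.02  0.47]
t 3.8 at [ 430.4 -170.7  228.2] a 109.5 w 91.9 F [ 0.8  0.3 -0.4]
[ -0.    0.2 175.2] [-0.  -0.  -0.1] rows 4.2
```

>>> {"api": "step_arm", "payload": {"rows": [0,0,40,0,0,0,0,0,0,80,0,0,0,0,0,0,120,0,0,0,0,0,0,160,0,0,0,0,0,0,175,0,0,0,0]}}

```text
time: 4.25
tool_pos: [0.4272, -0.1692, 0.0487]
orientation: [[-0.328, 0.945, -0.007], [0.945, 0.328, 0.003], [0.005, -0.005, -1.0]]
ft_force: [-1.8, 0.4, -0.5]
gripper_width: 1.003
```

>>> {"api": "step_arm", "payload": {"rows": [0,0,0,0,0,0,0.2,0,0,0,0,0,0,1,0,0,0,0,0,0,1,0,0,0,0,0,0,1,0,0,0,0,0,0,1]}}

```text
time: 4.67
tool_pos: [0.4323, -0.1699, 0.055]
orientation: [[-0.333, 0.943, 0.003], [0.943, 0.333, -0.002], [-0.003, 0.002, -1.0]]
ft_force: [-0.5, 1.2, -1.1]
gripper_width: 0.687
```

>>> {"api": "step_arm", "payload": {"rows": [0,0,0,0,0,0,1,0,0,-30,0,0,0,1,0,0,-70,0,0,0,1,0,0,-110,0,0,0,1,0,0,-150,0,0,0,1]}}

```text
time: 5.08
tool_pos: [0.4306, -0.1684, 0.2053]
orientation: [[-0.334, 0.942, -0.0], [0.942, 0.334, 0.0], [0.001, -0.0, -1.0]]
ft_force: [1.2, -0.8, -0.2]
gripper_width: 0.588
```

```bash
python3 - <<'E'
from plan import *
print(np.round(get_obs()['joint_positions'],2))
c=case(-18,98); print(c)
for dy in(98-60,98,98+60,-98+38,-98-38): print(case(-18,dy))
plan([(*c,240,85.3),(*c,64,85.3)])
E
```

```text
[ 1.11  0.26 -0.91  2.02  0.25  0.98  0.42]
[516.09050088 308.14535706]
[511.17419037 248.34711385]
[516.09050088 308.14535706]
[521.0068114  367.94360027]
[503.14421652 150.67664995]
[496.91688986  74.93220855]
t 5.1 at [ 430.6 -168.4  205.3] a 109.5 w 54.1 F [ 1.2 -0.8 -0.2]
[420.5 239.9 -34.6] [-0.  -0.  24.2] rows 11.6
[  0.   0. 176.] [0. 0. 0.] rows 4.2
```

```bash
python3 - <<'E'
from plan import *
plan([(521,368,240,85.3),(521,368,64,85.3)])
E
```

```text
t 5.1 at [ 430.6 -168.4  205.3] a 109.5 w 54.1 F [ 1.2 -0.8 -0.2]
[475.3 264.5 -34.5] [-0.  -0.  24.2] rows 13.1
[  0.   0. 176.] [0. 0. 0.] rows 4.2
```

>>> {"api": "step_arm", "payload": {"rows": [30,17,-20,0,0,0,1,66,37,-35,0,0,0,1,102,57,-35,0,0,0,1,138,77,-35,0,0,0,1,174,97,-35,0,0,0,1]}}

```text
time: 5.5
tool_pos: [0.4645, 0.028, 0.2396]
orientation: [[-0.332, 0.943, 0.002], [0.943, 0.332, -0.002], [-0.003, 0.002, -1.0]]
ft_force: [0.7, -0.5, -0.7]
gripper_width: 0.589
```

>>> {"api": "step_arm", "payload": {"rows": [36,20,0,0,0,0,1,72,40,0,0,0,0,1,108,60,0,0,0,0,1,144,80,0,0,0,0,1,180,100,0,0,0,0,1]}}

```text
time: 5.92
tool_pos: [0.4986, 0.2315, 0.2389]
orientation: [[-0.333, 0.943, 0.001], [0.943, 0.333, -0.001], [-0.001, 0.001, -1.0]]
ft_force: [1.0, -0.0, -0.8]
gripper_width: 0.592
```

>>> {"api": "step_arm", "payload": {"rows": [30,17,0,0,0,6,1,60,34,0,0,0,12,1,90,50,0,0,0,18,1,120,67,0,0,0,24,1,120,67,0,0,0,24.2,1]}}

```text
time: 6.33
tool_pos: [0.5189, 0.3744, 0.2395]
orientation: [[0.079, 0.997, 0.0], [0.997, -0.079, 0.007], [0.007, -0.0, -1.0]]
ft_force: [-0.9, 1.2, 0.5]
gripper_width: 0.588
```

```bash
python3 - <<'E'
from plan import *
print(np.round(get_obs()['joint_positions'],2))
plan([(521,368,240,85.3),(521,368,64,85.3)])
E
```

```text
[-0.08  0.57 -0.84  1.56  0.44  1.21 -1.08]
t 6.3 at [518.9 374.4 239.5] a 85.5 w 54.1 F [-0.9  1.2  0.5]
[-6.2  2.6 -0.5] [-0.  -0.4  0.2] rows 0.2
[  0.   0. 176.] [0. 0. 0.] rows 4.2
```

>>> {"api": "step_arm", "payload": {"rows": [-6,2.6,0,0,0,0,1,-6,2.6,40,0,0,0,1,-6,2.6,80,0,0,0,1,-6,2.6,120,0,0,0,1,-6,2.6,150,0,0,0,1]}}

```text
time: 6.75
tool_pos: [0.5237, 0.3554, 0.0857]
orientation: [[0.084, 0.997, -0.001], [0.997, -0.084, -0.003], [-0.003, -0.001, -1.0]]
ft_force: [0.0, -0.6, -1.2]
gripper_width: 0.587
```

>>> {"api": "step_arm", "payload": {"rows": [0,0,10,0,0,0,1,0,0,20,0,0,0,1,0,0,25,0,0,0,1,0,0,25,0,0,0,1]}}

```text
time: 7.08
tool_pos: [0.5244, 0.3597, 0.0668]
orientation: [[0.082, 0.997, 0.002], [0.997, -0.082, 0.001], [0.001, 0.002, -1.0]]
ft_force: [-3.4, -0.7, 5.2]
gripper_width: 0.588
```

```bash
python3 - <<'E'
from plan import *
plan([(521,368,64,85.3)])
E
```

```text
t 7.1 at [524.4 359.7  66.8] a 85.3 w 54.1 F [-3.4 -0.7  5.2]
[ 7.9 -4.1  2.8] [ 0.1 -0.1 -0. ] rows 0.2
```

>>> {"api": "step_arm", "payload": {"rows": [4,-2,-3,0,0,0,1,8,-3,-3,0,0,0,1,9,-3,-1,0,0,0,1,9,-3,0,0,0,0,1,9,-3,0,0,0,0,1]}}

```text
time: 7.5
tool_pos: [0.5226, 0.3701, 0.0665]
orientation: [[0.082, 0.997, 0.003], [0.997, -0.082, 0.002], [0.002, 0.003, -1.0]]
ft_force: [-2.6, -2.4, 14.8]
gripper_width: 0.587
```

>>> {"api": "step_arm", "payload": {"rows": [0,0,0,0,0,0,0.3,0,0,0,0,0,0,0.3,0,0,0,0,0,0,0.3,0,0,-30,0,0,0,0.3,0,0,-60,0,0,0,0.3]}}

```text
time: 7.92
tool_pos: [0.52, 0.3669, 0.1217]
orientation: [[0.082, 0.997, -0.005], [0.997, -0.082, -0.003], [-0.003, -0.004, -1.0]]
ft_force: [0.8, 0.5, 0.9]
gripper_width: 0.707
```

>>> {"api": "step_arm", "payload": {"rows": [0,0,-40,0,0,0,0,0,0,-80,0,0,0,0,0,0,-115,0,0,0,0,0,0,-115,0,0,0,0]}}

```text
time: 8.25
tool_pos: [0.5242, 0.3719, 0.2466]
orientation: [[0.082, 0.997, 0.01], [0.997, -0.082, 0.007], [0.008, 0.009, -1.0]]
ft_force: [1.1, 1.4, 0.4]
gripper_width: 0.939
```

```bash
python3 - <<'E'
from h import *
from plan import plan,case
P=cam('wrist'); im,d=get_image('wrist'); save('w2',im); V=cloud('wrist',d,P).reshape(-1,3)
m=(abs(V[:,2]-.104)<.006)&(np.hypot(V[:,0]-.521,V[:,1]-.368)<.06); r=cv2.minAreaRect((V[m][:,:2]*1000).astype(np.float32)); print(m.sum(),r,V[m].mean(0))
m=(abs(V[:,2]-.095)<.004)&(np.hypot(V[:,0]-.521,V[:,1]-.2)<.08); print('div',m.sum(),np.nanmean(V[m],0)) 
# canister etc. from top
im,d=get_image('top'); V=cloud('top',d).reshape(-1,3)
C={'canister':(.408,-.352,.092),'tall_box':(.604,-.334,.088),'tub':(.503,-.354,.046),'short_box':(.6367,-.1665,.048),'car':(.521,.368,.104)}
for k,(x,y,h) in C.items():
    m=(np.hypot(V[:,0]-x,V[:,1]-y)<.06)&(abs(V[:,2]-h)<.009); Q=V[m]
    if len(Q)>10: print(k,len(Q),cv2.minAreaRect((Q[:,:2]*1000).astype(np.float32)))
plan([(408,-352,240,85.3),(408,-352,70,85.3)])
E
```

```text
2695 ((521.849365234375, 377.37835693359375), (64.99803161621094, 85.04336547851562), 85.21995544433594) [0.52356802 0.36958464 0.10390917]
div 996 [0.52104608 0.21120192 0.09447043]
canister 243 ((406.5216979980469, -351.32391357421875), (42.600181579589844, 44.85468292236328), 0.736556887626648)
tall_box 323 ((602.70703125, -333.33477783203125), (47.79048538208008, 48.136661529541016), 47.85311508178711)
tub 296 ((501.4625549316406, -353.3544921875), (50.931514739990234, 51.486549377441406), 3.569938898086548)
short_box 305 ((635.2371215820312, -165.6441650390625), (49.98517608642578, 48.08970260620117), 38.83778762817383)
car 61 ((553.3025512695312, 369.38055419921875), (70.64802551269531, 16.249374389648438), 56.38934326171875)
t 8.3 at [522.4 369.1 240.3] a 85.3 w 90.9 F [ 0.  -0.2 -1.9]
[-728.1  -54.7   -1.4] [ 0.2 -0.1 -0. ] rows 17.5
[  0.   0. 170.] [0. 0. 0.] rows 4.1
```

View pics/w2.png

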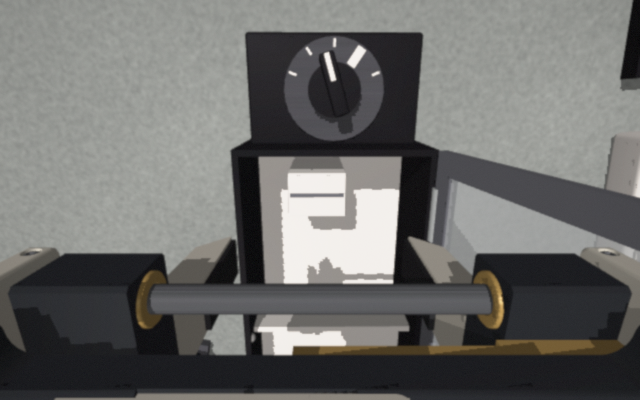

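>>> {"api": "step_arm", "payload": {"rows": [-30,-2,0,0,0,0,0,-70,-5,0,0,0,0,0,-110,-8,0,0,0,0,0,-150,-11,0,0,0,0,0,-190,-14,0,0,0,0,0]}}

```text
time: 8.77
tool_pos: [0.4903, 0.1778, 0.2363]
orientation: [[0.082, 0.997, -0.003], [0.997, -0.082, -0.001], [-0.001, -0.003, -1.0]]
ft_force: [1.4, -0.9, 1.2]
gripper_width: 1.001
```

>>> {"api": "step_arm", "payload": {"rows": [-40,-3,0,0,0,0,0,-80,-6,0,0,0,0,0,-120,-9,0,0,0,0,0,-160,-12,0,0,0,0,0,-200,-15,0,0,0,0,0]}}

```text
time: 9.18
tool_pos: [0.4587, -0.0201, 0.237]
orientation: [[0.082, 0.997, -0.003], [0.997, -0.082, 0.0], [0.0, -0.003, -1.0]]
ft_force: [1.0, -1.0, 0.2]
gripper_width: 0.997
```

>>> {"api": "step_arm", "payload": {"rows": [-40,-3,0,0,0,0,0,-80,-6,0,0,0,0,0,-120,-9,0,0,0,0,0,-160,-12,0,0,0,0,0,-200,-15,0,0,0,0,0]}}

```text
time: 9.6
tool_pos: [0.4272, -0.2178, 0.237]
orientation: [[0.083, 0.997, -0.002], [0.997, -0.083, 0.001], [0.001, -0.002, -1.0]]
ft_force: [1.5, 0.3, 1.1]
gripper_width: 1.003
```

>>> {"api": "step_arm", "payload": {"rows": [-40,-3,0,0,0,0,0,-80,-6,0,0,0,0,0,-120,-9,0,0,0,0,0,-120,-9,0,0,0,0,0,-120,-9,0,0,0,0,0]}}

```text
time: 10.02
tool_pos: [0.4081, -0.3371, 0.2362]
orientation: [[0.088, 0.996, -0.003], [0.996, -0.088, 0.003], [0.003, -0.003, -1.0]]
ft_force: [0.9, 0.4, -0.3]
gripper_width: 1.004
```

```bash
python3 - <<'E'
from h import *
from plan import plan,case
print(np.round(get_obs()['joint_positions'],2))
P=cam('wrist'); im,d=get_image('wrist'); save('w3',im); V=cloud('wrist',d,P).reshape(-1,3)
m=(abs(V[:,2]-.092)<.008)&(np.hypot(V[:,0]-.408,V[:,1]+.352)<.05); 
if m.sum()>10: print(m.sum(),cv2.minAreaRect((V[m][:,:2]*1000).astype(np.float32)),V[m].mean(0))
plan([(408,-352,70,85.3)])
E
```

```text
[ 1.18  0.31 -0.65  1.83  0.21  1.07  0.37]
1736 ((409.01177978515625, -351.8667297363281), (44.82745361328125, 43.86592483520508), 84.2003402709961) [ 0.40884746 -0.35090659  0.09188615]
t 10.1 at [ 409.1 -334.7  236.6] a 85.2 w 92.0 F [0.1 0.1 0.5]
[-17.8   0.7 166.5] [-0.1 -0.2 -0.1] rows 4.0
```

>>> {"api": "step_arm", "payload": {"rows": [-17,0,30,0,0,0,0,-17,0,70,0,0,0,0,-17,0,110,0,0,0,0,-17,0,150,0,0,0,0,-17,0,166,0,0,0,0]}}

```text
time: 10.48
tool_pos: [0.4064, -0.3471, 0.0671]
orientation: [[0.079, 0.997, -0.006], [0.997, -0.079, 0.006], [0.006, -0.006, -1.0]]
ft_force: [-0.2, -0.4, -0.1]
gripper_width: 1.0
```

>>> {"api": "step_arm", "payload": {"rows": [0,0,0,0,0,0,0.2,0,0,0,0,0,0,0.4,0,0,0,0,0,0,1,0,0,0,0,0,0,1,0,0,0,0,0,0,1]}}

```text
time: 10.9
tool_pos: [0.4103, -0.3525, 0.0743]
orientation: [[0.082, 0.997, 0.002], [0.997, -0.082, -0.002], [-0.002, 0.003, -1.0]]
ft_force: [-0.7, 0.0, -0.4]
gripper_width: 0.686
```

>>> {"api": "step_arm", "payload": {"rows": [0,0,0,0,0,0,1,0,0,0,0,0,0,1,0,0,-20,0,0,0,1,0,0,-50,0,0,0,1,0,0,-90,0,0,0,1]}}

```text
time: 11.32
tool_pos: [0.407, -0.3503, 0.1612]
orientation: [[0.082, 0.997, -0.004], [0.997, -0.082, 0.004], [0.004, -0.004, -1.0]]
ft_force: [0.1, -1.0, -0.9]
gripper_width: 0.462
```

>>> {"api": "step_arm", "payload": {"rows": [0,0,-40,0,0,0,1,0,0,-80,0,0,0,1,20,0,-90,0,0,0,1,50,4,-90,0,0,0,1,90,7,-90,0,0,0,1]}}

```text
time: 11.73
tool_pos: [0.4235, -0.2649, 0.254]
orientation: [[0.088, 0.996, 0.003], [0.996, -0.088, -0.003], [-0.003, 0.003, -1.0]]
ft_force: [0.5, 0.5, -1.3]
gripper_width: 0.462
```

```bash
python3 - <<'E'
from plan import *
plan([(*case(-18,95),250,85.3),(*case(-18,95),81,85.3)])
E
```

```text
t 11.7 at [ 423.5 -264.9  254. ] a 85.0 w 42.5 F [ 0.5  0.5 -1.3]
[576.   42.    2.4] [ 0.2  0.2 -0.3] rows 13.9
[  0.   0. 169.] [0. 0. 0.] rows 4.1
```

>>> {"api": "step_arm", "payload": {"rows": [40,3,0,0,0,0,1,80,6,0,0,0,0,1,120,9,0,0,0,0,1,160,12,0,0,0,0,1,200,15,0,0,0,0,1]}}

```text
time: 12.15
tool_pos: [0.4544, -0.0629, 0.2528]
orientation: [[0.082, 0.997, 0.001], [0.997, -0.082, -0.001], [-0.001, 0.001, -1.0]]
ft_force: [1.7, 0.5, -1.2]
gripper_width: 0.462
```

>>> {"api": "step_arm", "payload": {"rows": [40,3,0,0,0,0,1,80,6,0,0,0,0,1,120,9,0,0,0,0,1,160,12,0,0,0,0,1,200,15,0,0,0,0,1]}}

```text
time: 12.57
tool_pos: [0.4859, 0.135, 0.2527]
orientation: [[0.083, 0.997, 0.001], [0.997, -0.083, -0.001], [-0.001, 0.001, -1.0]]
ft_force: [1.3, -0.4, -1.2]
gripper_width: 0.463
```

>>> {"api": "step_arm", "payload": {"rows": [40,3,0,0,0,0,1,80,6,0,0,0,0,1,120,9,0,0,0,0,1,160,11,0,0,0,0,1,175,12,0,0,0,0,1]}}

```text
time: 12.98
tool_pos: [0.5109, 0.3137, 0.2529]
orientation: [[0.077, 0.997, -0.0], [0.997, -0.077, 0.005], [0.005, -0.001, -1.0]]
ft_force: [-0.8, 0.8, -0.7]
gripper_width: 0.462
```

>>> {"api": "step_arm", "payload": {"rows": [0,0,0,0,0,0,1,0,0,0,0,0,0,1,0,0,0,0,0,0,1]}}

```text
time: 13.23
tool_pos: [0.5124, 0.3055, 0.2521]
orientation: [[0.083, 0.997, -0.0], [0.997, -0.083, -0.002], [-0.002, -0.0, -1.0]]
ft_force: [-0.7, -0.5, -2.6]
gripper_width: 0.464
```

```bash
python3 - <<'E'
from h import *
from plan import *
plan([(*case(-18,95),250,85.3),(*case(-18,95),81,85.3)])
im,d=get_image('scene'); save('s2',cv2.resize(im[60:300,230:530],(750,600)))
E
```

```text
t 13.2 at [512.4 305.5 252.1] a 85.2 w 42.7 F [-0.7 -0.5 -2.6]
[-0.1  3.4  2.1] [-0.   0.1 -0.1] rows 0.1
[  0.   0. 169.] [0. 0. 0.] rows 4.1
```

View pics/s2.png

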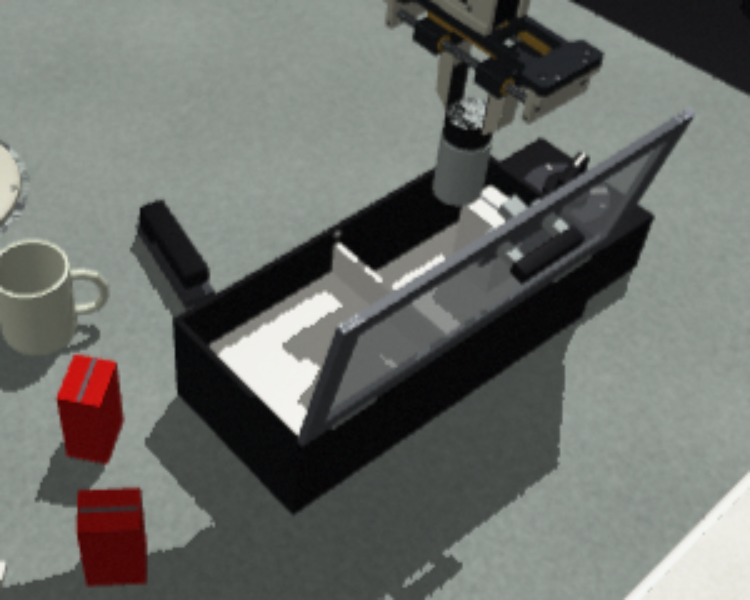

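The canister hangs straight (460,150 in the crop) and the carton stands in the deep tier. Lowering.

>>> {"api": "step_arm", "payload": {"rows": [0,3,30,0,0,0,1,0,3,70,0,0,0,1,0,3,110,0,0,0,1,0,3,140,0,0,0,1,0,3,155,0,0,0,1]}}

```text
time: 13.7
tool_pos: [0.5154, 0.3028, 0.0948]
orientation: [[0.085, 0.996, -0.002], [0.996, -0.085, -0.004], [-0.004, -0.002, -1.0]]
ft_force: [-6.1, -3.1, 38.5]
gripper_width: 0.468
```

>>> {"api": "step_arm", "payload": {"rows": [0,0,5,0,0,0,1,0,0,10,0,0,0,1,0,0,14,0,0,0,1,0,0,14,0,0,0,1]}}

```text
time: 14.03
tool_pos: [0.5179, 0.3081, 0.0892]
orientation: [[0.083, 0.996, 0.006], [0.997, -0.083, 0.002], [0.003, 0.006, -1.0]]
ft_force: [-5.9, -3.5, 26.6]
gripper_width: 0.473
```

>>> {"api": "step_arm", "payload": {"rows": [0,0,-10,0,0,0,1,0,0,-20,0,0,0,1,0,0,-20,0,0,0,1]}}

```text
time: 14.28
tool_pos: [0.5173, 0.3066, 0.1062]
orientation: [[0.084, 0.996, 0.004], [0.996, -0.084, 0.001], [0.002, 0.004, -1.0]]
ft_force: [1.0, 0.4, -0.6]
gripper_width: 0.47
```

```bash
python3 - <<'E'
from h import *
from plan import *
plan([(*case(-18,95),81,85.3)])
im,d=get_image('wrist'); save('w4',im)
im,d=get_image('scene'); save('s3',cv2.resize(im[80:200,360:520],(800,600)))
E
python3 -c "
import cv2,numpy as np
a=cv2.imread('pics/w4.png');b=cv2.imread('pics/s3.png');cv2.imwrite('pics/c4.png',np.hstack([cv2.resize(a,(440,275)),cv2.resize(b,(366,275))])[:,:800])"
```

```text
t 14.3 at [517.3 306.6 106.2] a 85.2 w 43.3 F [ 1.   0.4 -0.6]
[-1.6 -1.4 25.2] [ 0.2 -0.1 -0.1] rows 0.6
```

View pics/c4.png

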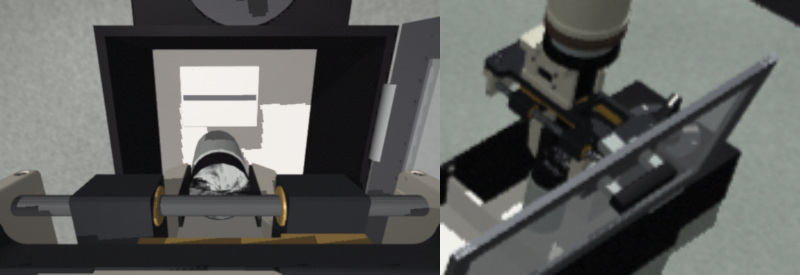

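```bash
python3 - <<'E'
from h import *
P=cam('wrist'); im,d=get_image('wrist'); W=cloud('wrist',d,P)
V=W.reshape(-1,3); m=(np.hypot(V[:,0]-.517,V[:,1]-.307)<.024)&(V[:,2]>.03); Q=V[m]
print(len(Q),np.histogram(Q[:,2],bins=np.arange(.03,.18,.01)))
top=Q[Q[:,2]>np.nanpercentile(Q[:,2],60)]
for lo in (.03,.05,.07,.09,.1,.11,.12):
    s=Q[(Q[:,2]>lo)&(Q[:,2]<lo+.01)]
    if len(s)>5: print(lo,len(s),np.round(s.min(0),3),np.round(s.max(0),3))
# side column through center
for r in range(205,300,8): print(r,np.round(W[r,[300,320,340]],3).tolist())
E
```

```text
8833 (array([ 187,  212,  232,  278,  317,  383,  671,  559, 3984,  212,  155,
        158,  161,  153]), array([0.03, 0.04, 0.05, 0.06, 0.07, 0.08, 0.09, 0.1 , 0.11, 0.12, 0.13,
       0.14, 0.15, 0.16, 0.17]))
0.03 187 [0.493 0.305 0.03 ] [0.537 0.322 0.04 ]
0.05 232 [0.494 0.305 0.05 ] [0.538 0.322 0.06 ]
0.07 317 [0.493 0.306 0.07 ] [0.539 0.323 0.08 ]
0.09 671 [0.494 0.3   0.09 ] [0.539 0.323 0.1  ]
0.1 559 [0.495 0.304 0.1  ] [0.54  0.323 0.11 ]
0.11 3984 [0.495 0.295 0.11 ] [0.54  0.323 0.12 ]
0.12 212 [0.495 0.298 0.12 ] [0.54  0.318 0.13 ]
205 [[0.506, 0.32, 0.058], [0.519, 0.322, 0.067], [0.532, 0.314, 0.045]]
213 [[0.507, 0.321, 0.075], [0.519, 0.322, 0.083], [0.531, 0.316, 0.068]]
221 [[0.508, 0.321, 0.091], [0.519, 0.322, 0.094], [0.53, 0.318, 0.087]]
229 [[0.509, 0.321, 0.101], [0.519, 0.322, 0.105], [0.529, 0.318, 0.098]]
237 [[0.509, 0.321, 0.112], [0.519, 0.322, 0.117], [0.529, 0.319, 0.111]]
245 [[0.509, 0.319, 0.117], [0.519, 0.318, 0.117], [0.528, 0.317, 0.117]]
253 [[0.509, 0.315, 0.117], [0.518, 0.314, 0.117], [0.528, 0.313, 0.117]]
261 [[0.509, 0.311, 0.118], [0.518, 0.31, 0.118], [0.528, 0.309, 0.117]]
269 [[0.508, 0.306, 0.117], [0.518, 0.306, 0.118], [0.527, 0.305, 0.117]]
277 [[0.508, 0.302, 0.117], [0.517, 0.301, 0.118], [0.527, 0.3, 0.117]]
285 [[0.515, 0.338, 0.184], [0.52, 0.337, 0.184], [0.525, 0.337, 0.184]]
293 [[0.515, 0.336, 0.185], [0.52, 0.336, 0.185], [0.525, 0.336, 0.186]]
```

>>> {"api": "step_arm", "payload": {"rows": [0,0,5,0,0,0,1,0,0,10,0,0,0,1,0,0,14,0,0,0,1,0,0,14,0,0,0,1]}}

```text
time: 14.77
tool_pos: [0.5147, 0.3071, 0.0894]
orientation: [[0.082, 0.997, -0.001], [0.997, -0.082, -0.001], [-0.001, -0.001, -1.0]]
ft_force: [-2.1, -1.1, 6.2]
gripper_width: 0.47
```

>>> {"api": "step_arm", "payload": {"rows": [0,0,0,0,0,0,0.4,0,0,0,0,0,0,0.4,0,0,0,0,0,0,0.4,0,0,-20,0,0,0,0.4,0,0,-50,0,0,0,0.4]}}

```text
time: 15.18
tool_pos: [0.5133, 0.3049, 0.1365]
orientation: [[0.082, 0.997, -0.006], [0.997, -0.082, -0.003], [-0.004, -0.006, -1.0]]
ft_force: [-0.4, -0.8, 0.1]
gripper_width: 0.604
```

>>> {"api": "step_arm", "payload": {"rows": [0,0,-40,0,0,0,0,0,0,-80,0,0,0,0,0,0,-100,0,0,0,0,0,0,-100,0,0,0,0]}}

```text
time: 15.52
tool_pos: [0.5177, 0.3091, 0.2449]
orientation: [[0.082, 0.997, 0.008], [0.997, -0.082, 0.004], [0.005, 0.007, -1.0]]
ft_force: [0.4, -0.2, -0.3]
gripper_width: 0.844
```

```bash
python3 - <<'E'
from h import *
from plan import plan,case
P=cam('wrist'); im,d=get_image('wrist'); W=cloud('wrist',d,P); V=W.reshape(-1,3)
m=(abs(V[:,2]-.102)<.005)&(np.hypot(V[:,0]-.515,V[:,1]-.300)<.04); print(m.sum(),cv2.minAreaRect((V[m][:,:2]*1000).astype(np.float32)),V[m].mean(0))
plan([(604,-334.5,240,47),(604,-334.5,50,47)])
print(np.round(get_obs()['joint_positions'],2))
E
```

```text
1743 ((512.5083618164062, 298.22186279296875), (44.47739791870117, 44.40824508666992), 83.50739288330078) [0.51241681 0.29867234 0.10202263]
t 15.6 at [516.8 307.8 242. ] a 85.3 w 81.1 F [-0.1 -0.4 -0.4]
[-633.   139.8    1. ] [ 0.2 -0.2 38.3] rows 15.5
[  0.   0. 190.] [0. 0. 0.] rows 4.6
[ 0.07  0.51 -0.89  1.66  0.42  1.18 -1.01]
```

>>> {"api": "step_arm", "payload": {"rows": [-30,-2,0,0,0,0,0,-70,-5,0,0,0,0,0,-110,-5,0,0,0,0,0,-150,-5,0,0,0,0,0,-190,-5,0,0,0,0,0]}}

```text
time: 15.98
tool_pos: [0.4934, 0.1156, 0.2377]
orientation: [[0.082, 0.997, -0.003], [0.997, -0.082, -0.0], [-0.001, -0.003, -1.0]]
ft_force: [0.4, -0.4, 0.2]
gripper_width: 0.997
```

>>> {"api": "step_arm", "payload": {"rows": [-40,0,0,0,0,0,0,-80,0,0,0,0,0,0,-120,0,0,0,0,0,0,-160,0,0,0,0,0,0,-200,0,0,0,0,0,0]}}

```text
time: 16.4
tool_pos: [0.4769, -0.0838, 0.2381]
orientation: [[0.082, 0.997, -0.002], [0.997, -0.082, 0.0], [0.0, -0.002, -1.0]]
ft_force: [0.8, 0.9, -0.3]
gripper_width: 1.003
```

>>> {"api": "step_arm", "payload": {"rows": [-25,15,0,0,0,7,0,-50,45,0,0,0,14,0,-80,70,0,0,0,21,0,-110,95,0,0,0,28,0,-140,120,0,0,0,35,0]}}

```text
time: 16.82
tool_pos: [0.5862, -0.2328, 0.2371]
orientation: [[0.644, 0.765, -0.003], [0.765, -0.644, 0.0], [-0.002, -0.003, -1.0]]
ft_force: [0.8, -0.0, -0.2]
gripper_width: 1.005
```

```bash
python3 - <<'E'
from plan import *
plan([(604,-334.5,240,47)])
E
```

```text
t 16.8 at [ 586.2 -232.8  237.1] a 49.9 w 92.5 F [ 0.8 -0.  -0.2]
[-66.3  79.1  -3. ] [-0.2  0.1  2.9] rows 2.5
```

>>> {"api": "step_arm", "payload": {"rows": [-25,30,0,0,0,3,0,-50,60,0,0,0,3,0,-66,79,0,0,0,3,0,-66,79,0,0,0,3,0,-66,79,0,0,0,3,0]}}

```text
time: 17.23
tool_pos: [0.6035, -0.3342, 0.2363]
orientation: [[0.681, 0.732, -0.004], [0.732, -0.681, 0.002], [-0.001, -0.004, -1.0]]
ft_force: [-0.3, 1.8, -1.2]
gripper_width: 1.002
```

```bash
python3 - <<'E'
from h import *
from plan import plan
P=cam('wrist'); im,d=get_image('wrist'); V=cloud('wrist',d,P).reshape(-1,3)
m=(abs(V[:,2]-.088)<.006)&(np.hypot(V[:,0]-.604,V[:,1]+.334)<.05); r=cv2.minAreaRect((V[m][:,:2]*1000).astype(np.float32)); print(m.sum(),r,V[m].mean(0))
plan([(*r[0],50,47)])
E
```

```text
2399 ((604.5326538085938, -334.1997375488281), (48.179962158203125, 46.01955032348633), 47.84347915649414) [ 0.60535949 -0.33337035  0.08799744]
t 17.3 at [ 604.2 -331.7  237. ] a 47.3 w 91.9 F [-0.1 -0.   0. ]
[ -1.6   2.6 187. ] [-0.2  0.   0.3] rows 4.5
```

>>> {"api": "step_arm", "payload": {"rows": [-1.5,2.5,40,0,0,0,0,-1.5,2.5,80,0,0,0,0,-1.5,2.5,120,0,0,0,0,-1.5,2.5,160,0,0,0,0,-1.5,2.5,187,0,0,0,0]}}

```text
time: 17.7
tool_pos: [0.6038, -0.3313, 0.0481]
orientation: [[0.676, 0.737, -0.004], [0.737, -0.676, 0.003], [-0.0, -0.005, -1.0]]
ft_force: [-1.0, -0.0, -0.3]
gripper_width: 1.003
```

>>> {"api": "step_arm", "payload": {"rows": [0,0,0,0,0,0,0.2,0,0,0,0,0,0,0.4,0,0,0,0,0,0,1,0,0,0,0,0,0,1,0,0,0,0,0,0,1], "newtons": 30}}

```text
time: 18.12
tool_pos: [0.6079, -0.3355, 0.0555]
orientation: [[0.678, 0.735, 0.004], [0.735, -0.678, -0.002], [0.001, 0.005, -1.0]]
ft_force: [0.5, 0.2, 0.0]
gripper_width: 0.688
```

>>> {"api": "step_arm", "payload": {"rows": [0,0,0,0,0,0,1,0,0,0,0,0,0,1,0,0,0,0,0,0,1,0,0,-30,0,0,0,1,0,0,-70,0,0,0,1]}}

```text
time: 18.53
tool_pos: [0.6024, -0.3338, 0.1186]
orientation: [[0.678, 0.735, -0.008], [0.735, -0.678, 0.004], [-0.002, -0.009, -1.0]]
ft_force: [1.1, -1.2, -1.0]
gripper_width: 0.508
```

>>> {"api": "step_arm", "payload": {"rows": [0,0,-40,0,0,0,1,0,0,-80,0,0,0,1,0,0,-120,0,0,0,1,0,0,-120,0,0,0,1]}}

```text
time: 18.87
tool_pos: [0.6107, -0.3363, 0.2529]
orientation: [[0.678, 0.735, 0.013], [0.735, -0.678, -0.007], [0.004, 0.014, -1.0]]
ft_force: [1.2, -0.3, 0.2]
gripper_width: 0.511
```

```bash
python3 - <<'E'
from plan import *
c=case(-18,34); print(c)
plan([(480,-100,240,85.3),(*c,240,85.3),(*c,61,85.3)])
E
```

```text
[510.84643633 244.36056431]
t 18.9 at [ 610.7 -336.3  252.9] a 47.3 w 47.0 F [ 1.2 -0.3  0.2]
[  84.9 -256.5    9.6] [  0.9   0.  -38. ] rows 6.5
[345.7   2.5   0. ] [0. 0. 0.] rows 8.3
[  0.   0. 179.] [0. 0. 0.] rows 4.3
```

>>> {"api": "step_arm", "payload": {"rows": [10,-30,5,0,0,-6,1,23,-69,5,0,0,-12,1,36,-108,5,0,0,-19,1,49,-147,5,0,0,-26,1,62,-186,5,0,0,-33,1]}}

```text
time: 19.28
tool_pos: [0.5099, -0.1618, 0.237]
orientation: [[0.163, 0.987, -0.0], [0.987, -0.163, -0.0], [-0.0, -0.0, -1.0]]
ft_force: [0.3, 0.1, 0.0]
gripper_width: 0.509
```

```bash
python3 - <<'E'
from plan import *
c=case(-18,34); print(c)
plan([(480,-100,240,85.3),(*c,240,85.3),(*c,61,85.3)])
E
```

```text
[510.84643633 244.36056431]
t 19.3 at [ 509.9 -161.8  237. ] a 80.6 w 46.8 F [0.3 0.1 0. ]
[ 56.1 -39.6  -3. ] [-0.   0.  -4.7] rows 1.6
[345.7   2.5   0. ] [0. 0. 0.] rows 8.3
[  0.   0. 179.] [0. 0. 0.] rows 4.3
```

>>> {"api": "step_arm", "payload": {"rows": [28,-20,-2,0,0,-2,1,56,-40,-3,0,0,-4.7,1,96,-40,-3,0,0,-4.7,1,136,-40,-3,0,0,-4.7,1,170,-40,-3,0,0,-4.7,1]}}

```text
time: 19.7
tool_pos: [0.5003, 0.0131, 0.2409]
orientation: [[0.087, 0.996, 0.001], [0.996, -0.087, -0.001], [-0.001, 0.001, -1.0]]
ft_force: [0.5, -0.0, -1.5]
gripper_width: 0.508
```

```bash
python3 - <<'E'
from plan import *
c=case(-18,34)
plan([(*c,240,85.3),(*c,61,85.3)])
E
```

```text
t 19.7 at [500.3  13.1 240.9] a 85.0 w 46.7 F [ 0.5 -0.  -1.5]
[231.3  -9.7   0.7] [ 0.1  0.  -0.3] rows 5.6
[  0.   0. 179.] [0. 0. 0.] rows 4.3
```

>>> {"api": "step_arm", "payload": {"rows": [40,-2,0,0,0,0,1,80,-4,0,0,0,0,1,120,-6,0,0,0,0,1,160,-8,0,0,0,0,1,200,-10,0,0,0,0,1]}}

```text
time: 20.12
tool_pos: [0.5079, 0.2127, 0.2404]
orientation: [[0.088, 0.996, 0.0], [0.996, -0.088, -0.0], [-0.0, 0.001, -1.0]]
ft_force: [1.2, -0.5, -0.7]
gripper_width: 0.507
```

>>> {"api": "step_arm", "payload": {"rows": [30,0,0,0,0,0,1,30,0,0,0,0,0,1,30,0,0,0,0,0,1,30,0,0,0,0,0,1]}}

```text
time: 20.45
tool_pos: [0.5105, 0.2404, 0.24]
orientation: [[0.087, 0.996, -0.001], [0.996, -0.087, -0.001], [-0.001, -0.0, -1.0]]
ft_force: [-0.4, -0.3, -0.8]
gripper_width: 0.505
```

```bash
python3 - <<'E'
from plan import *
c=case(-18,34)
plan([(*c,240,85.3),(*c,61,85.3)])
E
```

```text
t 20.4 at [510.5 240.4 240. ] a 85.0 w 46.5 F [-0.4 -0.3 -0.8]
[ 4.  0. -0.] [-0.   0.1 -0.3] rows 0.1
[  0.   0. 179.] [0. 0. 0.] rows 4.3
```

>>> {"api": "step_arm", "payload": {"rows": [2.5,0,30,0,0,0,1,2.5,0,70,0,0,0,1,2.5,0,110,0,0,0,1,2.5,0,140,0,0,0,1,2.5,0,150,0,0,0,1]}}

```text
time: 20.87
tool_pos: [0.5091, 0.24, 0.0862]
orientation: [[0.09, 0.996, -0.005], [0.996, -0.09, -0.003], [-0.003, -0.005, -1.0]]
ft_force: [-0.3, -0.8, -1.0]
gripper_width: 0.509
```

>>> {"api": "step_arm", "payload": {"rows": [0,0,8,0,0,0,1,0,0,16,0,0,0,1,0,0,22,0,0,0,1,0,0,25,0,0,0,1]}}

```text
time: 21.2
tool_pos: [0.5118, 0.2433, 0.066]
orientation: [[0.088, 0.996, 0.002], [0.996, -0.088, 0.0], [0.0, 0.002, -1.0]]
ft_force: [0.8, 0.4, -1.0]
gripper_width: 0.506
```

```bash
python3 - <<'E'
from h import *
from plan import plan,case
plan([(*case(-18,34),61,85.3)])
E
```

```text
t 21.2 at [511.8 243.3  66. ] a 84.9 w 46.5 F [ 0.8  0.4 -1. ]
[ 1. -1.  5.] [ 0.1 -0.  -0.4] rows 0.1
```

>>> {"api": "step_arm", "payload": {"rows": [0,0,2,0,0,0,1,0,0,3,0,0,0,1,0,0,4,0,0,0,1,0,0,4,0,0,0,1]}}

```text
time: 21.53
tool_pos: [0.5109, 0.244, 0.063]
orientation: [[0.087, 0.996, 0.001], [0.996, -0.087, -0.0], [-0.0, 0.001, -1.0]]
ft_force: [-3.3, -1.1, 7.3]
gripper_width: 0.507
```

>>> {"api": "step_arm", "payload": {"rows": [0,0,0,0,0,0,0.35,0,0,0,0,0,0,0.35,0,0,0,0,0,0,0.35,0,0,-30,0,0,0,0.35,0,0,-60,0,0,0,0.35]}}

```text
time: 21.95
tool_pos: [0.5095, 0.2428, 0.1206]
orientation: [[0.087, 0.996, -0.004], [0.996, -0.087, -0.001], [-0.001, -0.004, -1.0]]
ft_force: [0.4, -0.2, -0.4]
gripper_width: 0.652
```

>>> {"api": "step_arm", "payload": {"rows": [0,0,-40,0,0,0,0,0,0,-80,0,0,0,0,0,0,-115,0,0,0,0,0,0,-115,0,0,0,0]}}

```text
time: 22.28
tool_pos: [0.5144, 0.2466, 0.244]
orientation: [[0.087, 0.996, 0.011], [0.996, -0.087, 0.005], [0.006, 0.011, -1.0]]
ft_force: [0.6, 0.7, -0.3]
gripper_width: 0.89
```

```bash
python3 - <<'E'
from h import *
from plan import plan,case
P=cam('wrist'); im,d=get_image('wrist'); V=cloud('wrist',d,P).reshape(-1,3); save('w5',im)
for x,y,h in((.511,.243,.098),(.5125,.298,.102),(.521,.368,.104)):
    m=(abs(V[:,2]-h)<.006)&(np.hypot(V[:,0]-x,V[:,1]-y)<.035); print(m.sum(),cv2.minAreaRect((V[m][:,:2]*1000).astype(np.float32)) if m.sum()>5 else '',V[m].mean(0))
im,d=get_image('top'); V=cloud('top',d).reshape(-1,3)
for k,(x,y,h) in {'tub':(.503,-.354,.046),'short_box':(.6367,-.1665,.048)}.items():
    m=(np.hypot(V[:,0]-x,V[:,1]-y)<.07)&(abs(V[:,2]-h)<.007); Q=V[m]
    if len(Q)>10: print(k,len(Q),cv2.minAreaRect((Q[:,:2]*1000).astype(np.float32)))
plan([(480,-100,240,85.3),(503,-354,240,85.3),(503,-354,11,85.3)])
E
```

```text
2639 ((510.109130859375, 242.92979431152344), (69.65165710449219, 46.00895690917969), 84.16030883789062) [0.51011192 0.24161971 0.09783998]
2127 ((513.5482788085938, 291.7566833496094), (44.46894073486328, 56.84861373901367), 10.373908996582031) [0.51224819 0.29672563 0.10187444]
3574 ((523.5155639648438, 365.2176818847656), (41.71843719482422, 54.09349060058594), 85.43353271484375) [0.52342878 0.36560656 0.1040098 ]
tub 290 ((501.3070068359375, -353.0760498046875), (50.3945198059082, 52.129783630371094), 0.8226250410079956)
short_box 293 ((635.4193115234375, -166.12237548828125), (49.73164749145508, 48.027801513671875), 38.73994064331055)
t 22.4 at [512.1 244.  238.3] a 85.0 w 89.1 F [-0.1 -0.  -0.6]
[-345.4   -1.8   -2.1] [ 0.2 -0.1 -0.3] rows 8.3
[-251.3   43.7    0. ] [0. 0. 0.] rows 6.1
[  0.   0. 229.] [0. 0. 0.] rows 5.5
```

>>> {"api": "step_arm", "payload": {"rows": [-30,0,0,0,0,0,0,-70,0,0,0,0,0,0,-110,0,0,0,0,0,0,-150,0,0,0,0,0,0,-190,0,0,0,0,0,0]}}

```text
time: 22.8
tool_pos: [0.4927, 0.0522, 0.2347]
orientation: [[0.087, 0.996, -0.003], [0.996, -0.087, -0.0], [-0.0, -0.003, -1.0]]
ft_force: [1.1, -1.0, -0.1]
gripper_width: 1.0
```

>>> {"api": "step_arm", "payload": {"rows": [-40,0,0,0,0,0,0,-80,0,0,0,0,0,0,-120,3,0,0,0,0,0,-160,10,0,0,0,0,0,-200,20,0,0,0,0,0]}}

```text
time: 23.22
tool_pos: [0.4947, -0.149, 0.2349]
orientation: [[0.088, 0.996, -0.003], [0.996, -0.088, -0.0], [-0.0, -0.003, -1.0]]
ft_force: [0.8, 0.8, 0.0]
gripper_width: 1.002
```

>>> {"api": "step_arm", "payload": {"rows": [-40,5,0,0,0,0,0,-80,10,0,0,0,0,0,-120,15,0,0,0,0,0,-160,20,0,0,0,0,0,-190,25,0,0,0,0,0]}}

```text
time: 23.63
tool_pos: [0.5028, -0.3424, 0.234]
orientation: [[0.091, 0.996, -0.003], [0.996, -0.091, 0.0], [0.0, -0.003, -1.0]]
ft_force: [-0.1, -0.7, 0.1]
gripper_width: 1.007
```

>>> {"api": "step_arm", "payload": {"rows": [-10,0,0,0,0,0,0,-10,0,0,0,0,0,0,-10,0,0,0,0,0,0]}}

```text
time: 23.88
tool_pos: [0.5035, -0.3469, 0.2347]
orientation: [[0.087, 0.996, -0.002], [0.996, -0.087, 0.003], [0.003, -0.002, -1.0]]
ft_force: [0.2, 1.7, 0.4]
gripper_width: 0.999
```

```bash
cat > see.py <<'E'
import sys; from h import *; from plan import plan
x,y,h,z,a=map(float,sys.argv[1:6])
P=cam('wrist'); im,d=get_image('wrist'); V=cloud('wrist',d,P).reshape(-1,3)
m=(abs(V[:,2]-h)<.006)&(np.hypot(V[:,0]-x,V[:,1]-y)<.06); r=cv2.minAreaRect((V[m][:,:2]*1000).astype(np.float32)); print(m.sum(),r,V[m].mean(0))
plan([(*r[0],z,a)])
E
python3 see.py .503 -.354 .046 11 85
```

```text
1819 ((503.3356628417969, -353.91961669921875), (51.73711395263672, 51.11855697631836), 72.61972045898438) [ 0.50345516 -0.35313818  0.04599979]
t 23.9 at [ 504.2 -345.7  235.3] a 85.1 w 92.0 F [0.2 0.5 0.5]
[-8.800e+00  2.000e-01  2.243e+02] [-0.1 -0.1  0.1] rows 5.4
```

>>> {"api": "step_arm", "payload": {"rows": [-8,0,40,0,0,0,0,-8,0,80,0,0,0,0,-8,0,120,0,0,0,0,-8,0,160,0,0,0,0,-8,0,190,0,0,0,0]}}

```text
time: 24.35
tool_pos: [0.5028, -0.3524, 0.0437]
orientation: [[0.083, 0.997, -0.002], [0.997, -0.083, 0.002], [0.002, -0.002, -1.0]]
ft_force: [-0.3, -1.4, -0.2]
gripper_width: 0.998
```

>>> {"api": "step_arm", "payload": {"rows": [0,0,15,0,0,0,0,0,0,28,0,0,0,0.1,0,0,30,0,0,0,0.3,0,0,30,0,0,0,1,0,0,30,0,0,0,1]}}

```text
time: 24.77
tool_pos: [0.5052, -0.3564, 0.0184]
orientation: [[0.087, 0.996, 0.003], [0.996, -0.087, -0.002], [-0.001, 0.003, -1.0]]
ft_force: [0.4, -0.4, 0.1]
gripper_width: 0.756
```

>>> {"api": "step_arm", "payload": {"rows": [0,0,0,0,0,0,1,0,0,0,0,0,0,1,0,0,0,0,0,0,1,0,0,0,0,0,0,1,0,0,0,0,0,0,1]}}

```text
time: 25.18
tool_pos: [0.5041, -0.3568, 0.0178]
orientation: [[0.088, 0.996, 0.001], [0.996, -0.088, -0.002], [-0.001, 0.001, -1.0]]
ft_force: [-2.1, 0.0, 6.1]
gripper_width: 0.564
```

>>> {"api": "step_arm", "payload": {"rows": [0,0,-30,0,0,0,1,0,0,-70,0,0,0,1,0,0,-110,0,0,0,1,0,0,-150,0,0,0,1,0,0,-190,0,0,0,1]}}

```text
time: 25.6
tool_pos: [0.5032, -0.3558, 0.2084]
orientation: [[0.087, 0.996, 0.0], [0.996, -0.087, 0.0], [0.0, 0.0, -1.0]]
ft_force: [0.7, -1.2, -0.8]
gripper_width: 0.563
```

```bash
python3 - <<'E'
from plan import *
c=case(-18,-60); print(c)
plan([(*c,210,85),(*c,72,85)])
E
```

```text
[503.14421652 150.67664995]
t 25.6 at [ 503.2 -355.8  208.4] a 85.0 w 51.8 F [ 0.7 -1.2 -0.8]
[504.6 -44.1  -1.5] [ 0. -0.  0.] rows 12.1
[  0.   0. 138.] [0. 0. 0.] rows 3.3
```

>>> {"api": "step_arm", "payload": {"rows": [30,-3,0,0,0,0,1,70,-6,0,0,0,0,1,110,-9,0,0,0,0,1,150,-13,0,0,0,0,1,190,-16,0,0,0,0,1]}}

```text
time: 26.02
tool_pos: [0.5036, -0.1639, 0.2067]
orientation: [[0.088, 0.996, 0.0], [0.996, -0.088, -0.001], [-0.001, 0.0, -1.0]]
ft_force: [0.8, 0.8, -0.3]
gripper_width: 0.563
```

>>> {"api": "step_arm", "payload": {"rows": [40,-4,0,0,0,0,1,80,-7,0,0,0,0,1,120,-11,0,0,0,0,1,160,-14,0,0,0,0,1,200,-18,0,0,0,0,1]}}

```text
time: 26.43
tool_pos: [0.5034, 0.037, 0.2068]
orientation: [[0.088, 0.996, 0.001], [0.996, -0.088, -0.001], [-0.001, 0.001, -1.0]]
ft_force: [0.6, 0.2, -1.3]
gripper_width: 0.562
```

>>> {"api": "step_arm", "payload": {"rows": [40,-4,0,0,0,0,1,80,-7,0,0,0,0,1,112,-10,0,0,0,0,1,112,-10,0,0,0,0,1,112,-10,0,0,0,0,1]}}

```text
time: 26.85
tool_pos: [0.5028, 0.1506, 0.2068]
orientation: [[0.082, 0.997, 0.001], [0.997, -0.082, 0.001], [0.001, 0.0, -1.0]]
ft_force: [-0.3, -1.1, -1.0]
gripper_width: 0.559
```

>>> {"api": "step_arm", "payload": {"rows": [0,0,0,0,0,0,1,0,0,0,0,0,0,1]}}

```text
time: 27.02
tool_pos: [0.5037, 0.1459, 0.2062]
orientation: [[0.089, 0.996, -0.0], [0.996, -0.089, -0.001], [-0.001, -0.0, -1.0]]
ft_force: [0.1, -0.9, -0.4]
gripper_width: 0.563
```

```bash
python3 - <<'E'
from plan import *
c=case(-18,-60); print(c)
plan([(*c,72,85)])
E
```

```text
[503.14421652 150.67664995]
t 27.0 at [503.7 145.9 206.2] a 84.9 w 51.8 F [ 0.1 -0.9 -0.4]
[  4.8  -0.9 134.2] [-0.   0.1 -0.1] rows 3.2
```

>>> {"api": "step_arm", "payload": {"rows": [3,0,35,0,0,0,1,3,0,70,0,0,0,1,3,0,100,0,0,0,1,3,0,118,0,0,0,1,3,0,120,0,0,0,1]}}

```text
time: 27.43
tool_pos: [0.5013, 0.1474, 0.0828]
orientation: [[0.09, 0.996, -0.007], [0.996, -0.09, -0.002], [-0.003, -0.006, -1.0]]
ft_force: [-0.6, -0.8, -1.1]
gripper_width: 0.561
```

>>> {"api": "step_arm", "payload": {"rows": [0,0,5,0,0,0,1,0,0,10,0,0,0,1,0,0,13,0,0,0,1,0,0,14,0,0,0,1,0,0,14,0,0,0,1]}}

```text
time: 27.85
tool_pos: [0.5043, 0.1507, 0.0731]
orientation: [[0.088, 0.996, 0.001], [0.996, -0.088, 0.0], [0.0, 0.001, -1.0]]
ft_force: [-0.2, 0.3, -0.2]
gripper_width: 0.561
```

>>> {"api": "step_arm", "payload": {"rows": [0,0,2,0,0,0,1,0,0,2,0,0,0,1,0,0,2,0,0,0,1]}}

```text
time: 28.1
tool_pos: [0.5045, 0.1509, 0.0728]
orientation: [[0.087, 0.996, 0.002], [0.996, -0.087, -0.001], [-0.001, 0.002, -1.0]]
ft_force: [-4.8, -3.3, 16.6]
gripper_width: 0.56
```

>>> {"api": "step_arm", "payload": {"rows": [0,0,0,0,0,0,0.3,0,0,0,0,0,0,0.3,0,0,0,0,0,0,0.3,0,0,-30,0,0,0,0.3,0,0,-60,0,0,0,0.3]}}

```text
time: 28.52
tool_pos: [0.5021, 0.1504, 0.1296]
orientation: [[0.087, 0.996, -0.004], [0.996, -0.087, -0.0], [-0.001, -0.004, -1.0]]
ft_force: [1.0, -0.2, 0.2]
gripper_width: 0.699
```

>>> {"api": "step_arm", "payload": {"rows": [0,0,-40,0,0,0,0,0,0,-80,0,0,0,0,0,0,-105,0,0,0,0,0,0,-105,0,0,0,0]}}

```text
time: 28.85
tool_pos: [0.507, 0.1527, 0.2412]
orientation: [[0.087, 0.996, 0.01], [0.996, -0.087, 0.002], [0.003, 0.009, -1.0]]
ft_force: [0.6, 0.1, 0.6]
gripper_width: 0.939
```

```bash
python3 see.py .503 .15 .101 72 85; python3 - <<'E'
from h import *
from plan import plan
im,d=get_image('top'); V=cloud('top',d).reshape(-1,3); save('top2',im)
m=(np.hypot(V[:,0]-.6367,V[:,1]+.1665)<.07)&(abs(V[:,2]-.048)<.007); Q=V[m]; print(len(Q),cv2.minAreaRect((Q[:,:2]*1000).astype(np.float32)))
m=(np.hypot(V[:,0]-.525,V[:,1]+.148)<.06)&(abs(V[:,2]-.094)<.007); Q=V[m]; print(len(Q),cv2.minAreaRect((Q[:,:2]*1000).astype(np.float32)))
plan([(480,-60,230,85),(637,-166.5,230,130)])
E
```

```text
2450 ((510.7037048339844, 167.39578247070312), (80.87940979003906, 51.57780838012695), 70.68252563476562) [0.50594992 0.15495192 0.10094691]
t 28.9 at [505.8 151.6 238.4] a 85.0 w 89.5 F [-0.7 -0.1 -1.3]
[ 15.9   2.5 166.5] [ 0.4 -0.1 -0. ] rows 4.0
296 ((635.6065673828125, -166.09750366210938), (50.01422119140625, 48.346221923828125), 39.67353820800781)
319 ((528.272705078125, -149.31739807128906), (53.86014175415039, 42.63010787963867), 50.256996154785156)
t 28.9 at [504.5 150.7 236.4] a 85.0 w 91.3 F [-0.7 -0.8 -1.3]
[-212.1   -5.9    6.3] [ 0.2  0.  -0. ] rows 5.1
[-92.4 165.7   0. ] [  0.   0. -45.] rows 6.3
```

>>> {"api": "step_arm", "payload": {"rows": [-30,0,0,0,0,0,0,-70,-2,0,0,0,0,0,-110,-4,0,0,0,0,0,-150,-5,0,0,0,0,0,-190,-6,0,0,0,0,0]}}

```text
time: 29.37
tool_pos: [0.4794, -0.0397, 0.2337]
orientation: [[0.087, 0.996, -0.003], [0.996, -0.087, 0.001], [0.0, -0.003, -1.0]]
ft_force: [0.8, -0.4, -0.5]
gripper_width: 0.996
```

>>> {"api": "step_arm", "payload": {"rows": [-40,0,0,0,0,-7,0,-75,15,0,0,0,-14,0,-100,45,0,0,0,-21,0,-115,80,0,0,0,-28,0,-115,120,0,0,0,-35,0]}}

```text
time: 29.78
tool_pos: [0.589, -0.1702, 0.2323]
orientation: [[-0.498, 0.867, -0.005], [0.867, 0.498, -0.003], [0.0, -0.006, -1.0]]
ft_force: [-0.2, -1.3, 0.8]
gripper_width: 1.002
```

```bash
python3 - <<'E'
from plan import *
print(np.round(get_obs()['joint_positions'],2))
plan([(637,-166.5,230,129.7)])
E
```

```text
[ 0.89  0.56 -0.92  1.63  0.48  1.2   0.38]
t 29.8 at [ 589.  -170.2  232.3] a 119.8 w 92.2 F [-0.2 -1.3  0.8]
[-20.6  43.5   2. ] [-0.4 -0.  -9.9] rows 1.4
```

>>> {"api": "step_arm", "payload": {"rows": [-10,22,0,0,0,-5,0,-20,43,0,0,0,-9.8,0,-20,43,0,0,0,-9.8,0,-20,43,0,0,0,-9.8,0]}}

```text
time: 30.12
tool_pos: [0.6375, -0.1575, 0.2324]
orientation: [[-0.641, 0.768, -0.004], [0.768, 0.641, 0.003], [0.005, -0.001, -1.0]]
ft_force: [-0.6, -0.4, -0.3]
gripper_width: 1.0
```

```bash
python3 see.py .637 -.1665 .048 16 129.7
```

```text
2021 ((637.257080078125, -166.46249389648438), (49.60474395751953, 46.21803283691406), 38.816314697265625) [ 0.6365766  -0.16583866  0.04799384]
t 30.2 at [ 636.8 -158.   233. ] a 129.8 w 92.0 F [-0.5 -0.2  0.8]
[ -7.6  -4.7 217. ] [-0.1 -0.2  0.1] rows 5.2
```

>>> {"api": "step_arm", "payload": {"rows": [-7,-5,40,0,0,1,0,-7,-5,80,0,0,1,0,-7,-5,120,0,0,1,0,-7,-5,160,0,0,1,0,-7,-5,185,0,0,1,0]}}

```text
time: 30.58
tool_pos: [0.6343, -0.168, 0.0459]
orientation: [[-0.626, 0.78, -0.006], [0.78, 0.626, -0.0], [0.004, -0.005, -1.0]]
ft_force: [-0.4, -0.7, -0.6]
gripper_width: 0.998
```

>>> {"api": "step_arm", "payload": {"rows": [0,0,15,0,0,0,0,0,0,28,0,0,0,0.1,0,0,32,0,0,0,0.3,0,0,32,0,0,0,1,0,0,32,0,0,0,1]}}

```text
time: 31.0
tool_pos: [0.6398, -0.1675, 0.0201]
orientation: [[-0.626, 0.78, 0.002], [0.78, 0.626, -0.001], [-0.002, 0.001, -1.0]]
ft_force: [1.0, 0.1, 0.3]
gripper_width: 0.76
```

>>> {"api": "step_arm", "payload": {"rows": [0,0,0,0,0,0,1,0,0,0,0,0,0,1,0,0,0,0,0,0,1,0,0,0,0,0,0,1,0,0,0,0,0,0,1]}}

```text
time: 31.42
tool_pos: [0.6394, -0.1678, 0.0198]
orientation: [[-0.626, 0.78, 0.001], [0.78, 0.626, -0.001], [-0.002, 0.001, -1.0]]
ft_force: [-2.3, -1.3, 6.1]
gripper_width: 0.543
```

>>> {"api": "step_arm", "payload": {"rows": [0,0,-30,0,0,0,1,0,0,-70,0,0,0,1,0,0,-110,0,0,0,1,0,0,-150,0,0,0,1,0,0,-190,0,0,0,1]}}

```text
time: 31.83
tool_pos: [0.6382, -0.1671, 0.2101]
orientation: [[-0.627, 0.779, -0.0], [0.779, 0.627, 0.0], [0.001, -0.0, -1.0]]
ft_force: [1.4, -0.5, -1.5]
gripper_width: 0.542
```

```bash
python3 - <<'E'
from plan import *
print(np.round(get_obs()['joint_positions'],2))
c=case(-18,-134); print(c)
plan([(480,-60,210,100),(*c,210,85),(*c,72,85)])
E
```

```text
[ 0.82  0.67 -0.91  1.53  0.55  1.22  0.49]
[497.08076688  76.92548332]
t 31.8 at [ 638.2 -167.1  210.1] a 128.8 w 49.8 F [ 1.4 -0.5 -1.5]
[182.6 -56.1   0.2] [-0.  -0.  28.8] rows 4.6
[131.9  40.6   0. ] [ 0.  0. 15.] rows 3.3
[  0.   0. 138.] [0. 0. 0.] rows 3.3
```

>>> {"api": "step_arm", "payload": {"rows": [37,-11,0,0,0,6,1,74,-22,0,0,0,12,1,111,-34,0,0,0,18,1,148,-45,0,0,0,24,1,183,-56,0,0,0,29,1]}}

```text
time: 32.25
tool_pos: [0.4782, -0.0586, 0.2081]
orientation: [[-0.165, 0.986, -0.001], [0.986, 0.165, -0.0], [-0.0, -0.001, -1.0]]
ft_force: [0.5, 1.0, 0.8]
gripper_width: 0.542
```

```bash
python3 - <<'E'
from plan import *
c=case(-18,-134); plan([(*c,210,85)])
E
```

```text
t 32.2 at [478.2 -58.6 208.1] a 99.5 w 49.9 F [0.5 1.  0.8]
[130.6  41.   -2. ] [-0.   0.  14.5] rows 3.3
```

>>> {"api": "step_arm", "payload": {"rows": [35,11,0,0,0,5,1,70,22,0,0,0,10,1,105,33,0,0,0,14.5,1,130,41,0,0,0,14.5,1,130,41,0,0,0,14.5,1]}}

```text
time: 32.67
tool_pos: [0.4985, 0.0826, 0.2095]
orientation: [[0.073, 0.997, 0.003], [0.997, -0.073, 0.004], [0.004, 0.002, -1.0]]
ft_force: [0.4, -0.3, -0.9]
gripper_width: 0.543
```

>>> {"api": "step_arm", "payload": {"rows": [0,0,0,0,0,0,1,0,0,0,0,0,0,1]}}

```text
time: 32.83
tool_pos: [0.4983, 0.0746, 0.2082]
orientation: [[0.081, 0.997, -0.001], [0.997, -0.081, -0.001], [-0.001, -0.001, -1.0]]
ft_force: [-0.8, -0.8, -0.2]
gripper_width: 0.54
```

```bash
python3 - <<'E'
from plan import *
c=case(-18,-134); plan([(*c,76,85)])
E
```

```text
t 32.8 at [498.3  74.6 208.2] a 85.3 w 49.7 F [-0.8 -0.8 -0.2]
[  2.3  -1.3 132.2] [-0.   0.1  0.3] rows 3.2
```

>>> {"api": "step_arm", "payload": {"rows": [0,0,35,0,0,0,1,0,0,70,0,0,0,1,0,0,100,0,0,0,1,0,0,115,0,0,0,1,0,0,120,0,0,0,1]}}

```text
time: 33.25
tool_pos: [0.4962, 0.0726, 0.0854]
orientation: [[0.085, 0.996, -0.006], [0.996, -0.085, -0.001], [-0.002, -0.006, -1.0]]
ft_force: [0.2, 0.8, -0.9]
gripper_width: 0.542
```

>>> {"api": "step_arm", "payload": {"rows": [0,0,5,0,0,0,1,0,0,10,0,0,0,1,0,0,13,0,0,0,1,0,0,14,0,0,0,1,0,0,14,0,0,0,1]}}

```text
time: 33.67
tool_pos: [0.4991, 0.0751, 0.075]
orientation: [[0.082, 0.997, 0.001], [0.997, -0.082, -0.0], [-0.0, 0.001, -1.0]]
ft_force: [0.2, -0.5, -1.4]
gripper_width: 0.54
```

>>> {"api": "step_arm", "payload": {"rows": [0,0,2,0,0,0,1,0,0,2,0,0,0,1,0,0,2,0,0,0,1]}}

```text
time: 33.92
tool_pos: [0.4993, 0.0752, 0.0746]
orientation: [[0.082, 0.997, 0.002], [0.997, -0.082, -0.002], [-0.002, 0.002, -1.0]]
ft_force: [-4.3, -1.7, 16.6]
gripper_width: 0.543
```

>>> {"api": "step_arm", "payload": {"rows": [0,0,0,0,0,0,0.3,0,0,0,0,0,0,0.3,0,0,0,0,0,0,0.3,0,0,-30,0,0,0,0.3,0,0,-60,0,0,0,0.3]}}

```text
time: 34.33
tool_pos: [0.4969, 0.0752, 0.1317]
orientation: [[0.081, 0.997, -0.004], [0.997, -0.081, 0.001], [0.0, -0.004, -1.0]]
ft_force: [0.6, 0.0, 1.7]
gripper_width: 0.701
```

>>> {"api": "step_arm", "payload": {"rows": [-30,0,-40,0,0,0,0,-60,0,-80,0,0,0,0,-90,0,-105,0,0,0,0,-90,0,-105,0,0,0,0]}}

```text
time: 34.67
tool_pos: [0.4931, -0.0187, 0.2412]
orientation: [[0.086, 0.996, 0.005], [0.996, -0.086, -0.003], [-0.003, 0.005, -1.0]]
ft_force: [1.0, -1.1, 0.2]
gripper_width: 0.941
```

```bash
python3 - <<'E'
from h import *
from plan import plan,case
im,d=get_image('wrist'); save('w6',im)
im,d=get_image('scene'); save('s6',im); V=cloud('scene',d); np.save('s6.npy',V)
im2,d=get_image('top'); V2=cloud('top',d); np.save('t6.npy',V2); save('t6',im2)
save('c6',np.vstack([cv2.resize(im[80:280,300:530],(600,520))[:300],cv2.resize(im2[100:240,150:360],(600,300))]))
for nm,Vv in(('scene',V),('top',V2)):
    W=Vv.reshape(-1,3); P=W[(W[:,2]>.14)&(W[:,0]>.57)&(W[:,0]<.75)&(W[:,1]>-.05)&(W[:,1]<.42)]
    # case frame
    t=np.radians(-4.7); q=P[:,:2]*1000-[526,209]; cx=q@[np.cos(t),np.sin(t)]; cy=q@[-np.sin(t),np.cos(t)]
    for lo in(150,180,210,240,270,290):
        s=(P[:,2]*1000>lo)&(P[:,2]*1000<lo+15); print(nm,lo,s.sum(),np.round(np.percentile(cx[s],[5,50,95]),1),np.round(cy[s].min()),np.round(cy[s].max()))
    print(P[:,2].max())
plan([])
E
```

```text
scene 150 283 [100.9 102.7 105.2] -200.0 198.0
scene 180 271 [106.6 108.6 110.6] -200.0 200.0
scene 210 307 [112.5 114.3 116.5] -200.0 200.0
scene 240 368 [118.  120.  122.2] -200.0 201.0
scene 270 686 [124.3 132.9 161.1] -200.0 200.0
scene 290 989 [117.  129.1 132. ] -200.0 199.0
0.3522280240014603
top 150 312 [94.7 96.8 98.8] -174.0 200.0
top 180 357 [100.  102.5 104.6] -192.0 200.0
top 210 407 [106.  108.2 110.2] -197.0 200.0
top 240 394 [111.9 113.9 115.9] -196.0 201.0
top 270 558 [116.5 120.  157. ] -197.0 199.0
top 290 1007 [116.3 123.1 129.8] -198.0 200.0
0.35310893177480357
t 34.8 at [491.7 -15.6 238. ] a 85.1 w 91.6 F [ 0.3  0.3 -0.3]
```

View pics/c6.png

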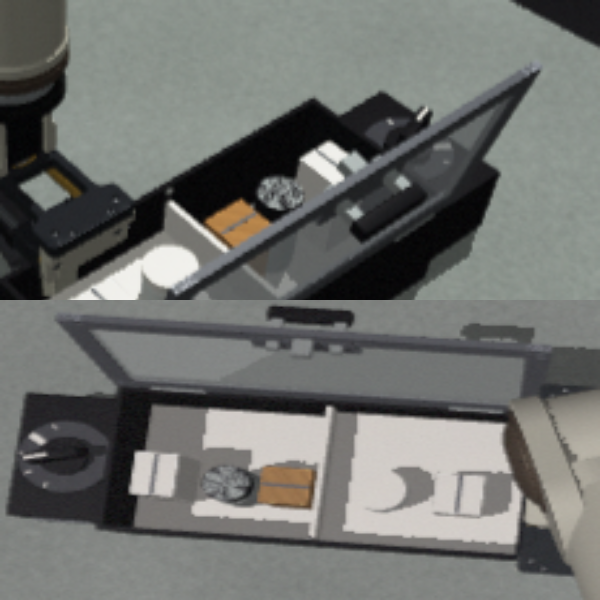

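All five stand in place. Lid is ≈1.76 rad open. Moving closed fingers behind the lid's edge, beside the pull.

>>> {"api": "step_arm", "payload": {"rows": [0,0,-40,0,0,0,1,0,0,-80,0,0,0,1,0,0,-112,0,0,0,1,0,35,-112,0,0,0,1,0,70,-112,0,0,0,1], "newtons": 20}}

```text
time: 35.23
tool_pos: [0.5623, -0.0189, 0.3526]
orientation: [[0.082, 0.997, 0.006], [0.997, -0.082, -0.005], [-0.004, 0.006, -1.0]]
ft_force: [0.2, -0.7, 1.3]
gripper_width: 0.687
```

>>> {"api": "step_arm", "payload": {"rows": [0,35,0,0,0,0,1,0,70,0,0,0,0,1,0,105,0,0,0,0,1,0,118,0,0,0,0,1,0,118,0,0,0,0,1]}}

```text
time: 35.65
tool_pos: [0.6804, -0.0275, 0.3452]
orientation: [[0.08, 0.997, -0.004], [0.997, -0.08, 0.003], [0.003, -0.004, -1.0]]
ft_force: [-0.4, -0.2, -0.1]
gripper_width: 0.326
```

```bash
cat >> plan.py <<'E'
def where():
    o=get_obs(); p=np.array(o['tool_pos'])*1000; t=np.radians(YAW); q=p[:2]-C0; R=np.array(o['orientation'])
    print('case',np.round([np.cos(t)*q[0]+np.sin(t)*q[1],-np.sin(t)*q[0]+np.cos(t)*q[1],p[2]],1),'a',round(np.degrees(np.arctan2(R[1,0],R[0,0])),1),'tilt',np.round(R[2],3),'F',np.round(o['ft_force'],1),'t',round(o['time'],1))
E
python3 -c "
from plan import *
where(); print(np.round(get_obs()['joint_positions'],2))"
```

```text
case [ 173.2 -223.1  345.2] a 85.4 tilt [ 0.003 -0.004 -1.   ] F [-0.4 -0.2 -0.1] t 35.6
[ 0.54  0.59 -0.88  1.3   0.44  1.46 -0.38]
```

>>> {"api": "step_arm", "payload": {"rows": [35,0,0,0,0,0,1,70,0,0,0,0,0,1,105,0,0,0,0,0,1,140,0,0,0,0,0,1,145,0,0,0,0,0,1]}}

```text
time: 36.07
tool_pos: [0.6869, 0.1263, 0.3485]
orientation: [[0.069, 0.998, -0.003], [0.998, -0.069, 0.006], [0.005, -0.003, -1.0]]
ft_force: [-1.6, 1.1, 0.9]
gripper_width: 0.014
```

>>> {"api": "step_arm", "payload": {"rows": [0,0,25,0,0,0,1,0,0,50,0,0,0,1,0,0,65,0,0,0,1,0,0,65,0,0,0,1]}}

```text
time: 36.4
tool_pos: [0.687, 0.1153, 0.2791]
orientation: [[0.079, 0.997, -0.008], [0.997, -0.079, -0.002], [-0.002, -0.008, -1.0]]
ft_force: [0.5, -1.3, 0.3]
gripper_width: 0.004
```

```bash
python3 -c "
from plan import *
where(); print(np.round(get_obs()['joint_positions'],2))"
```

```text
case [168.1 -80.2 279.1] a 85.5 tilt [-0.002 -0.008 -1.   ] F [ 0.5 -1.3  0.3] t 36.4
[ 0.31  0.66 -0.86  1.34  0.49  1.37 -0.62]
```

>>> {"api": "step_arm", "payload": {"rows": [0,-18,-2,0,0,0,1,0,-36,-6,0,0,0,1,0,-54,-8,0,0,0,1,0,-72,-8,0,0,0,1,0,-90,-6,0,0,0,1]}}

```text
time: 36.82
tool_pos: [0.6007, 0.1231, 0.2921]
orientation: [[0.081, 0.997, 0.004], [0.997, -0.081, 0.0], [0.001, 0.004, -1.0]]
ft_force: [2.1, -0.6, 2.7]
gripper_width: 0.009
```

>>> {"api": "step_arm", "payload": {"rows": [0,-15,4,0,0,0,1,0,-30,9,0,0,0,1,0,-45,15,0,0,0,1,0,-45,15,0,0,0,1]}}

```text
time: 37.15
tool_pos: [0.5527, 0.1274, 0.2758]
orientation: [[0.078, 0.997, -0.001], [0.997, -0.078, -0.001], [-0.001, -0.001, -1.0]]
ft_force: [-1.0, 0.6, 0.1]
gripper_width: 0.004
```

```bash
cat > lid.py <<'E'
from h import *; from plan import *
where(); im,d=get_image('scene'); W=cloud('scene',d).reshape(-1,3)*1000
t=np.radians(YAW); q=W[:,:2]-C0; cx=q@[np.cos(t),np.sin(t)]; cy=q@[-np.sin(t),np.cos(t)]; r=np.hypot(cx-91,W[:,2]-119); 
m=(r>172)&(r<187)&(W[:,2]>112)&((abs(cy)>110)&(abs(cy)<196))&(cx<150); th=np.degrees(np.arctan2(W[:,2]-119,91-cx))
for s in(-1,1):
    k=m&(cy*s>0); print(s,k.sum(),'lid deg',np.round(np.percentile(th[k],[5,25,50,75,95]),1) if k.sum() else '')
save('lid',im)
E
python3 lid.py
```

```text
case [ 33.3 -79.1 275.8] a 85.5 tilt [-0.001 -0.001 -1.   ] F [-1.   0.6  0.1] t 37.1
-1 348 lid deg [-2.  64.1 65.8 66.2 66.7]
1 201 lid deg [64.2 65.6 66.  66.4 66.8]
```

>>> {"api": "step_arm", "payload": {"rows": [0,-10,7,0,0,0,1,0,-20,14,0,0,0,1,0,-31,24,0,0,0,1,0,-41,34,0,0,0,1,0,-50,45,0,0,0,1]}}

```text
time: 37.62
tool_pos: [0.5069, 0.1304, 0.2311]
orientation: [[0.082, 0.997, 0.002], [0.997, -0.082, 0.001], [0.001, 0.002, -1.0]]
ft_force: [0.5, -0.0, 1.4]
gripper_width: 0.002
```

>>> {"api": "step_arm", "payload": {"rows": [0,-8,11,0,0,0,1,0,-16,23,0,0,0,1,0,-22,33,0,0,0,1,0,-28,44,0,0,0,1,0,-30,50,0,0,0,1]}}

```text
time: 38.03
tool_pos: [0.4755, 0.1325, 0.1796]
orientation: [[0.081, 0.997, -0.001], [0.997, -0.081, -0.0], [-0.0, -0.001, -1.0]]
ft_force: [-0.3, 0.6, 1.2]
gripper_width: 0.004
```

```bash
python3 lid.py
```

```text
case [-44.  -80.4 179.6] a 85.3 tilt [-0.    -0.001 -1.   ] F [-0.3  0.6  1.2] t 38.0
-1 305 lid deg [-1.2 22.6 23.3 53.  73.2]
1 131 lid deg [22.  22.5 22.8 23.1 23.7]
```

>>> {"api": "step_arm", "payload": {"rows": [0,-5,12,0,0,0,1,0,-10,24,0,0,0,1,0,-14,34,0,0,0,1,0,-14,40,0,0,0,1,0,-14,40,0,0,0,1]}}

```text
time: 38.5
tool_pos: [0.4616, 0.1331, 0.1394]
orientation: [[0.082, 0.997, -0.002], [0.997, -0.082, -0.0], [-0.001, -0.002, -1.0]]
ft_force: [-0.1, 0.2, 0.4]
gripper_width: 0.008
```

>>> {"api": "step_arm", "payload": {"rows": [0,0,3,0,0,0,1,0,0,6,0,0,0,1,0,0,9,0,0,0,1,0,0,9,0,0,0,1]}}

```text
time: 38.83
tool_pos: [0.4627, 0.1337, 0.1318]
orientation: [[0.082, 0.997, 0.001], [0.997, -0.082, -0.0], [0.0, 0.001, -1.0]]
ft_force: [-0.9, 0.8, -0.0]
gripper_width: 0.003
```

```bash
python3 lid.py
```

```text
case [-56.9 -80.3 131.8] a 85.3 tilt [ 0.     0.001 -1.   ] F [-0.9  0.8 -0. ] t 38.8
-1 192 lid deg [ 3.2  3.8  4.3 10.5 34.6]
1 106 lid deg [3.3 3.8 4.1 4.5 4.9]
```

>>> {"api": "step_arm", "payload": {"rows": [0,0,2,0,0,0,1,0,0,4,0,0,0,1,0,0,6,0,0,0,1,0,0,6,0,0,0,1]}}

```text
time: 39.22
tool_pos: [0.4625, 0.1335, 0.1257]
orientation: [[0.082, 0.997, 0.001], [0.997, -0.082, -0.0], [-0.0, 0.001, -1.0]]
ft_force: [0.2, -0.1, -0.1]
gripper_width: 0.004
```

>>> {"api": "step_arm", "payload": {"rows": [0,0,2,0,0,0,1,0,0,3,0,0,0,1,0,0,3,0,0,0,1]}}

```text
time: 39.47
tool_pos: [0.4627, 0.1335, 0.1231]
orientation: [[0.082, 0.997, 0.001], [0.997, -0.082, -0.001], [-0.001, 0.001, -1.0]]
ft_force: [-2.3, -1.4, 11.0]
gripper_width: 0.001
```

>>> {"api": "step_arm", "payload": {"rows": [0,0,1,0,0,0,1,0,0,2,0,0,0,1,0,0,2,0,0,0,1]}}

```text
time: 39.72
tool_pos: [0.4628, 0.1335, 0.1228]
orientation: [[0.082, 0.997, 0.001], [0.997, -0.082, -0.003], [-0.002, 0.001, -1.0]]
ft_force: [-9.0, -4.1, 31.2]
gripper_width: 0.008
```

>>> {"api": "step_arm", "payload": {"rows": [0,0,1,0,0,0,1,0,0,2,0,0,0,1,0,0,2,0,0,0,1]}}

```text
time: 39.97
tool_pos: [0.4628, 0.1335, 0.1224]
orientation: [[0.082, 0.997, 0.002], [0.997, -0.082, -0.005], [-0.004, 0.002, -1.0]]
ft_force: [-16.2, -7.8, 51.6]
gripper_width: 0.001
```

```bash
python3 lid.py
```

```text
case [-56.8 -80.4 122.4] a 85.3 tilt [-0.004  0.002 -1.   ] F [-16.2  -7.8  51.6] t 40.0
-1 176 lid deg [-0.   0.6  1.1 23.8 30.7]
1 97 lid deg [-0.1  0.3  0.7  1.1  1.6]
```

Pressed to the stop (lid ≈0). Now to the pull for the tug test.

>>> {"api": "step_arm", "payload": {"rows": [0,0,-10,0,0,0,1,0,0,-40,0,0,0,0.4,0,-5,-70,0,0,0,0.4,30,-10,-70,0,0,0,0.4,60,-15,-70,0,0,0,0.4]}}

```text
time: 40.43
tool_pos: [0.4546, 0.1923, 0.1899]
orientation: [[0.09, 0.996, 0.004], [0.996, -0.09, -0.001], [-0.001, 0.004, -1.0]]
ft_force: [-0.4, 1.4, -0.2]
gripper_width: 0.245
```

>>> {"api": "step_arm", "payload": {"rows": [20,0,0,0,0,0,0.4,20,0,0,0,0,0,0.4,20,0,0,0,0,0,0.4,20,0,0,0,0,0,0.4]}}

```text
time: 40.77
tool_pos: [0.4537, 0.2135, 0.1879]
orientation: [[0.082, 0.997, -0.001], [0.997, -0.082, -0.001], [-0.001, -0.001, -1.0]]
ft_force: [-0.2, -0.5, 0.3]
gripper_width: 0.534
```

```bash
python3 lid.py; python3 - <<'E'
from h import *; from plan import *
for n in('wrist','scene','top'):
    P=cam(n); im,d=get_image(n); W=cloud(n,d,P)*1000
    if n=='wrist': save('w7',im)
    r=trace(n,'pull')
    V=W.reshape(-1,3); t=np.radians(YAW); q=V[:,:2]-C0; cx=q@[np.cos(t),np.sin(t)]; cy=q@[-np.sin(t),np.cos(t)]
    m=(abs(V[:,2]-156)<5)&(abs(cy)<45)&(cx>-100)&(cx<-45)
    print(n,m.sum(),'bar cx',np.round([cx[m].min(),cx[m].max()],1) if m.sum() else '','cy',np.round([cy[m].min(),cy[m].max()],1) if m.sum() else '','z',np.median(V[m][:,2]))
    if n!='wrist':
        for s in(-120,120): 
            k=(abs(cy-s)<60)&(cx<-75)&(cx>-95)&(V[:,2]>105); print('edge z',s,np.median(V[k][:,2]),k.sum())
E
```

```text
case [-72.5  -1.4 187.9] a 85.3 tilt [-0.001 -0.001 -1.   ] F [-0.2 -0.5  0.3] t 40.8
-1 138 lid deg [0.1 0.4 0.8 1.1 1.6]
1 35 lid deg [0.3 0.5 0.9 1.3 1.7]
wrist 2407 bar cx [-76.5 -62.4] cy [-34.  36.] z 156.72119866926977
scene 103 bar cx [-77.3 -60.7] cy [-35.7  20.4] z 154.83245964232597
edge z -120 121.63744279742298 279
edge z 120 121.46663220429966 70
top 0 bar cx  cy  z nan
edge z -120 126.82341100163264 595
edge z 120 123.37179457769567 3
  return _methods._mean(a, axis=axis, dtype=dtype,
  ret = ret.dtype.type(ret / rcount)
```

View pics/w7.png

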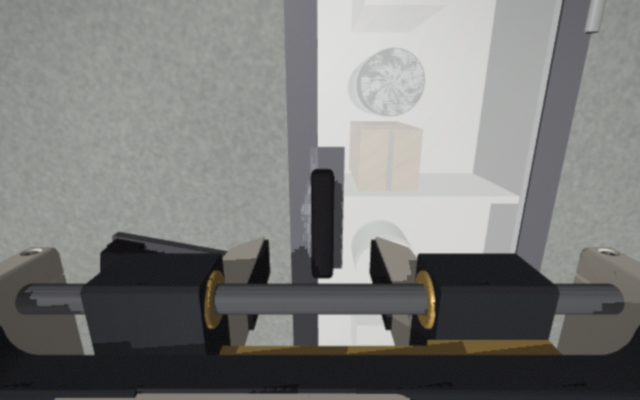

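>>> {"api": "step_arm", "payload": {"rows": [1,2.5,20,0,0,0,0.4,1,2.5,40,0,0,0,0.4,1,2.5,55,0,0,0,0.4,1,2.5,55,0,0,0,0.4]}}

```text
time: 41.45
tool_pos: [0.4547, 0.2137, 0.1309]
orientation: [[0.082, 0.997, -0.004], [0.997, -0.082, -0.002], [-0.002, -0.004, -1.0]]
ft_force: [-0.2, -0.2, 0.2]
gripper_width: 0.6
```

>>> {"api": "step_arm", "payload": {"rows": [0,0,0,0,0,0,0.7,0,0,0,0,0,0,1,0,0,0,0,0,0,1,0,0,0,0,0,0,1,0,0,0,0,0,0,1], "newtons": 35}}

```text
time: 41.87
tool_pos: [0.457, 0.2153, 0.1342]
orientation: [[0.082, 0.997, 0.002], [0.997, -0.082, 0.0], [0.0, 0.001, -1.0]]
ft_force: [-0.3, -0.2, -0.5]
gripper_width: 0.287
```

>>> {"api": "step_arm", "payload": {"rows": [0,0,0,0,0,0,1,0,0,0,0,0,0,1,0,0,0,0,0,0,1,0,0,0,0,0,0,1]}}

```text
time: 42.2
tool_pos: [0.4557, 0.2153, 0.1337]
orientation: [[0.082, 0.997, -0.001], [0.997, -0.082, -0.001], [-0.001, -0.001, -1.0]]
ft_force: [-3.1, -0.5, 6.4]
gripper_width: 0.143
```

>>> {"api": "step_arm", "payload": {"rows": [0,0,0,0,0,0,1,0,0,-1,0,0,0,1,0,0,-2,0,0,0,1,0,0,-3,0,0,0,1,0,0,-3,0,0,0,1]}}

```text
time: 42.62
tool_pos: [0.4557, 0.2152, 0.1361]
orientation: [[0.082, 0.997, -0.001], [0.997, -0.082, 0.0], [-0.0, -0.001, -1.0]]
ft_force: [-2.1, 2.0, -4.2]
gripper_width: 0.15
```

>>> {"api": "step_arm", "payload": {"rows": [0,0,-1,0,0,0,1,0,0,-2,0,0,0,1,0,0,-2,0,0,0,1,0,0,-2,0,0,0,1]}}

```text
time: 42.95
tool_pos: [0.4557, 0.2152, 0.1381]
orientation: [[0.082, 0.997, -0.001], [0.997, -0.082, -0.0], [-0.0, -0.001, -1.0]]
ft_force: [-3.5, 2.4, -6.5]
gripper_width: 0.15
```

>>> {"api": "step_arm", "payload": {"rows": [0,0,-1,0,0,0,1,0,0,-2,0,0,0,1,0,0,-2,0,0,0,1,0,0,-2,0,0,0,1]}}

```text
time: 43.28
tool_pos: [0.4558, 0.2152, 0.1402]
orientation: [[0.082, 0.997, -0.001], [0.997, -0.082, -0.0], [-0.0, -0.001, -1.0]]
ft_force: [-5.2, 2.9, -8.3]
gripper_width: 0.148
```

```bash
python3 lid.py;  python3 - <<'E'
from h import *; from plan import *
for n in ('scene','wrist'):
    P=cam(n); im,d=get_image(n); V=cloud(n,d,P).reshape(-1,3)*1000; t=np.radians(YAW); q=V[:,:2]-C0; cx=q@[np.cos(t),np.sin(t)]; cy=q@[-np.sin(t),np.cos(t)]
    m=(abs(V[:,2]-160)<10)&(abs(cy)<45)&(cx>-85)&(cx<-58)&(abs(cy)>16)
    if m.sum(): print(n,m.sum(),np.percentile(V[m][:,2],[50,80,95]))
    for s in(-120,120): 
        k=(abs(cy-s)<60)&(cx<-75)&(cx>-95)&(V[:,2]>105); print('edge z',s,np.median(V[k][:,2]),k.sum())
E
```

```text
case [-70.5   0.4 140.2] a 85.3 tilt [-0.    -0.001 -1.   ] F [-5.2  2.9 -8.3] t 43.3
-1 140 lid deg [0.  0.5 0.8 1.2 1.7]
1 57 lid deg [0.1 0.6 1.  1.4 1.8]
scene 58 [160.34359212 161.84579155 163.95301682]
edge z -120 122.43016518222252 377
edge z 120 121.91264064709807 65
wrist 2268 [162.89461499 163.55007089 164.04023697]
edge z -120 123.19559603690881 167
edge z 120 123.10809652390354 4886
```

>>> {"api": "step_arm", "payload": {"rows": [0,0,-0.8,0,0,0,1,0,0,-0.8,0,0,0,1,0,0,-0.8,0,0,0,1,0,0,-0.8,0,0,0,1,0,0,-0.8,0,0,0,1]}}

```text
time: 43.85
tool_pos: [0.4557, 0.2152, 0.1409]
orientation: [[0.082, 0.997, -0.001], [0.997, -0.082, -0.0], [-0.0, -0.001, -1.0]]
ft_force: [-4.2, 2.1, -8.9]
gripper_width: 0.149
```

```bash
python3 lid.py;  python3 - <<'E'
from h import *; from plan import *
for n in ('wrist',):
    P=cam(n); im,d=get_image(n); V=cloud(n,d,P).reshape(-1,3)*1000; t=np.radians(YAW); q=V[:,:2]-C0; cx=q@[np.cos(t),np.sin(t)]; cy=q@[-np.sin(t),np.cos(t)]
    m=(abs(V[:,2]-160)<10)&(abs(cy)<45)&(cx>-85)&(cx<-58)&(abs(cy)>16)
    if m.sum(): print(n,m.sum(),np.percentile(V[m][:,2],[50,80,95]))
    for s in(-120,120): 
        k=(abs(cy-s)<60)&(cx<-75)&(cx>-95)&(V[:,2]>105); print('edge z',s,np.median(V[k][:,2]),k.sum())
E
```

```text
case [-70.5   0.4 140.9] a 85.3 tilt [-0.    -0.001 -1.   ] F [-4.2  2.1 -8.9] t 43.9
-1 135 lid deg [0.2 0.6 1.  1.3 1.6]
1 54 lid deg [0.2 0.6 1.  1.3 2.2]
wrist 2267 [163.70319934 164.29916029 164.8270441 ]
edge z -120 123.19819838604248 175
edge z 120 123.17219213792406 4844
```

Bar is out ≈7 mm at ≈8.9 N while the lid edge stays at z≈123: the catch held. Letting the pull back.

>>> {"api": "step_arm", "payload": {"rows": [0,0,3,0,0,0,1,0,0,6,0,0,0,1,0,0,7,0,0,0,1,0,0,7,0,0,0,0.5,0,0,7,0,0,0,0.5]}}

```text
time: 44.37
tool_pos: [0.4586, 0.2151, 0.1353]
orientation: [[0.083, 0.997, 0.004], [0.997, -0.083, 0.0], [0.0, 0.004, -1.0]]
ft_force: [0.4, -0.4, 0.1]
gripper_width: 0.244
```

>>> {"api": "step_arm", "payload": {"rows": [0,0,0,0,0,0,0.5,0,0,0,0,0,0,0.5,0,0,-30,0,0,0,0.5,0,0,-65,0,0,0,0.5,0,0,-100,0,0,0,0.5]}}

```text
time: 44.78
tool_pos: [0.4564, 0.215, 0.2354]
orientation: [[0.082, 0.997, -0.001], [0.997, -0.082, 0.0], [-0.0, -0.001, -1.0]]
ft_force: [0.9, -1.0, 0.0]
gripper_width: 0.497
```

>>> {"api": "step_arm", "payload": {"rows": [30,5,0,0,0,0,0.5,65,15,0,0,0,0,0.5,100,25,0,0,0,0,0.5,130,40,0,0,0,0,0.5,130,40,0,0,0,0,0.5]}}

```text
time: 45.2
tool_pos: [0.5086, 0.3477, 0.235]
orientation: [[0.079, 0.997, 0.002], [0.997, -0.079, 0.006], [0.006, 0.001, -1.0]]
ft_force: [0.8, 0.2, 0.0]
gripper_width: 0.498
```

```bash
python3 lid.py; python3 - <<'E'
from h import *; from plan import *
P=cam('wrist'); im,d=get_image('wrist'); save('w8',im); W=cloud('wrist',d,P)*1000; np.save('w8.npy',W)
V=W.reshape(-1,3); t=np.radians(YAW); q=V[:,:2]-C0; cx=q@[np.cos(t),np.sin(t)]; cy=q@[-np.sin(t),np.cos(t)]
m=(cy>205)&(cy<300)&(abs(cx)<80); z=V[m][:,2]; print(np.histogram(z,bins=np.arange(70,130,3)))
zt=np.nanpercentile(z,99.5); b=m&(V[:,2]>zt-4); print(zt,b.sum())
r=cv2.minAreaRect(np.c_[cx,cy][b].astype(np.float32)); print('bar case',r, cv2.boxPoints(r).round(1).tolist())
# white pixels on bar and dial
g=im.reshape(-1,3).min(1)
wt=b&(g>150); print('white on bar',wt.sum(),np.c_[cx,cy,V[:,2]][wt].mean(0) if wt.sum() else '')
dk=m&(abs(V[:,2]-(zt-24))<6); dd=np.c_[cx,cy][dk]
E
```

```text
case [-28.7 136.8 235. ] a 85.5 tilt [ 0.006  0.001 -1.   ] F [0.8 0.2 0. ] t 45.2
-1 140 lid deg [0.  0.4 0.8 1.2 1.7]
1 186 lid deg [ 0.   0.8  1.5 61.9 79.8]
(array([    0,     0,  1086, 12187,  3386,     8,   813,   849,    30,
          29,    27,    28,    33,    34,   640,   608,     0,     0,
           0]), array([ 70,  73,  76,  79,  82,  85,  88,  91,  94,  97, 100, 103, 106,
       109, 112, 115, 118, 121, 124, 127]))
116.23364651007782 1246
bar case ((-0.4766082167625427, 253.56954956054688), (13.1480073928833, 52.06952667236328), 16.403858184814453) [[-14.100000381469727, 276.70001220703125], [0.6000000238418579, 226.6999969482422], [13.199999809265137, 230.5], [-1.5, 280.3999938964844]]
white on bar 200 [ -4.55590445 267.05831961 115.70213004]
```

View pics/w8.png

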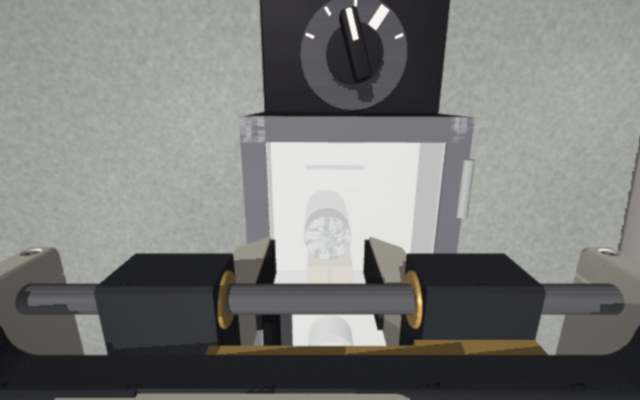

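```bash
python3 - <<'E'
from plan import *
c=case(0.4,249.6); print(c); plan([(*c,190,101.7),(*c,100,101.7)])
E
```

```text
[546.85050671 457.72791635]
t 45.3 at [507.  342.8 234.2] a 85.4 w 46.1 F [-0.9 -0.3  0.6]
[117.7  30.5  44.3] [ -0.   -0.1 -16.3] rows 3.1
[ 0.  0. 90.] [0. 0. 0.] rows 2.2
```

>>> {"api": "step_arm", "payload": {"rows": [35,9,13,0,0,-5,0.5,70,18,26,0,0,-11,0.5,105,27,40,0,0,-16.3,0.5,117,30,44,0,0,-16.3,0.5,117,30,44,0,0,-16.3,0.5]}}

```text
time: 45.72
tool_pos: [0.5454, 0.4569, 0.1882]
orientation: [[-0.203, 0.979, -0.003], [0.979, 0.203, -0.0], [0.001, -0.003, -1.0]]
ft_force: [-0.9, -0.3, 0.2]
gripper_width: 0.498
```

>>> {"api": "step_arm", "payload": {"rows": [0,0,0,0,0,0,0.5,0,0,0,0,0,0,0.5]}}

```text
time: 45.88
tool_pos: [0.5471, 0.4537, 0.1909]
orientation: [[-0.199, 0.98, 0.001], [0.98, 0.199, -0.001], [-0.001, 0.001, -1.0]]
ft_force: [-0.5, -0.9, 0.0]
gripper_width: 0.501
```

```bash
python3 - <<'E'
from plan import *
c=case(0.4,249.6); print(np.round(get_obs()['joint_positions'],2)); plan([(*c,190,101.7),(*c,100,101.7)])
E
```

```text
[-0.19  0.78 -0.9   1.4   0.62  1.26 -0.94]
t 45.9 at [547.1 453.7 190.9] a 101.5 w 46.1 F [-0.5 -0.9  0. ]
[4.  0.6 0.9] [ 0.   0.1 -0.2] rows 0.1
[ 0.  0. 90.] [0. 0. 0.] rows 2.2
```

>>> {"api": "step_arm", "payload": {"rows": [3,0,30,0,0,0,0.5,3,0,60,0,0,0,0.5,3,0,85,0,0,0,0.5,3,0,90,0,0,0,0.5,3,0,90,0,0,0,0.7]}}

```text
time: 46.3
tool_pos: [0.546, 0.4556, 0.0992]
orientation: [[-0.199, 0.98, -0.001], [0.98, 0.199, -0.003], [-0.003, -0.002, -1.0]]
ft_force: [-0.0, 0.2, 0.3]
gripper_width: 0.465
```

>>> {"api": "step_arm", "payload": {"rows": [0,0,0,0,0,0,1,0,0,0,0,0,0,1,0,0,0,0,0,0,1,0,0,0,0,0,0,1,0,0,0,0,0,0,1], "newtons": 20}}

```text
time: 46.72
tool_pos: [0.5457, 0.459, 0.1019]
orientation: [[-0.201, 0.98, 0.001], [0.98, 0.201, 0.001], [0.001, 0.001, -1.0]]
ft_force: [-0.4, -2.6, 4.3]
gripper_width: 0.139
```

>>> {"api": "step_arm", "payload": {"rows": [0,0,0,0,0,0,1,0,0,0,0,0,0,1,0,0,0,0,0,0,1]}}

```text
time: 46.97
tool_pos: [0.5457, 0.459, 0.1018]
orientation: [[-0.201, 0.98, 0.001], [0.98, 0.201, 0.0], [0.0, 0.001, -1.0]]
ft_force: [-2.7, -2.3, 6.8]
gripper_width: 0.141
```

Gripped (13 mm). Turning clockwise 51°.

>>> {"api": "step_arm", "payload": {"rows": [0,0,0,0,0,5,1,0,0,0,0,0,10,1,0,0,0,0,0,15,1,0,0,0,0,0,20,1,0,0,0,0,0,25,1]}}

```text
time: 47.38
tool_pos: [0.5462, 0.4589, 0.1018]
orientation: [[0.236, 0.972, 0.001], [0.972, -0.236, 0.001], [0.001, 0.001, -1.0]]
ft_force: [-0.9, -2.1, 5.7]
gripper_width: 0.138
```

>>> {"api": "step_arm", "payload": {"rows": [0,0,0,0,0,5,1,0,0,0,0,0,11,1,0,0,0,0,0,17,1,0,0,0,0,0,23,1,0,0,0,0,0,26,1]}}

```text
time: 47.8
tool_pos: [0.5466, 0.4587, 0.1018]
orientation: [[0.639, 0.769, 0.002], [0.769, -0.639, 0.0], [0.002, 0.001, -1.0]]
ft_force: [0.4, -2.3, 6.0]
gripper_width: 0.14
```

>>> {"api": "step_arm", "payload": {"rows": [0,0,0,0,0,0,1,0,0,0,0,0,0,1,0,0,0,0,0,0,0.5,0,0,0,0,0,0,0.5,0,0,0,0,0,0,0.5]}}

```text
time: 48.22
tool_pos: [0.5455, 0.4586, 0.1]
orientation: [[0.634, 0.773, -0.0], [0.773, -0.634, 0.0], [-0.0, -0.0, -1.0]]
ft_force: [0.3, -0.6, 0.6]
gripper_width: 0.303
```

>>> {"api": "step_arm", "payload": {"rows": [0,0,-30,0,0,0,0.5,0,0,-65,0,0,0,0.5,0,0,-100,0,0,0,0.5,-30,0,-110,0,0,0,0.5,-65,0,-110,0,0,0,0.5]}}

```text
time: 48.63
tool_pos: [0.5058, 0.412, 0.2143]
orientation: [[0.634, 0.774, 0.005], [0.774, -0.634, 0.007], [0.009, -0.0, -1.0]]
ft_force: [0.5, 0.0, 1.8]
gripper_width: 0.501
```

>>> {"api": "step_arm", "payload": {"rows": [-30,10,0,0,0,-6,0.5,-50,20,0,0,0,-12,0.5,-50,20,0,0,0,-18,0.5,-50,20,0,0,0,-18,0.5]}}

```text
time: 48.97
tool_pos: [0.4885, 0.355, 0.2101]
orientation: [[0.363, 0.932, 0.0], [0.932, -0.363, -0.001], [-0.001, 0.001, -1.0]]
ft_force: [0.3, -0.4, 0.2]
gripper_width: 0.496
```

```bash
cat > dial.py <<'E'
from h import *; from plan import *
where()
for n in('wrist','top','scene'):
    P=cam(n); im,d=get_image(n); save('d_'+n,im); V=cloud(n,d,P).reshape(-1,3)*1000; t=np.radians(YAW); q=V[:,:2]-C0; cx=q@[np.cos(t),np.sin(t)]; cy=q@[-np.sin(t),np.cos(t)]
    b=(np.hypot(cx,cy-249.6)<36)&(V[:,2]>108)&(V[:,2]<122)
    if b.sum()<20: print(n,'none'); continue
    r=cv2.minAreaRect(np.c_[cx,cy][b].astype(np.float32)); p=cv2.boxPoints(r); e=max((p[1]-p[0],p[2]-p[1]),key=np.linalg.norm)
    c=np.array(r[0])-[0.4,249.6]; e=e*np.sign(e@c); ang=np.arctan2(e[1],e[0]); print(n,b.sum(),np.round(r[0],1),np.round(r[1],1),'pointer',round(ang,3),'selector',round(2.77-ang,3))
E
python3 dial.py; python3 lid.py
```

```text
case [-49.3 142.5 210.1] a 68.7 tilt [-0.001  0.001 -1.   ] F [ 0.3 -0.4  0.2] t 49.0
wrist 1452 [  2.6 252.4] [50.8 13. ] pointer 0.968 selector 1.802
top none
scene 95 [  3.3 249.5] [52.3 17.5] pointer 1.029 selector 1.741
case [-49.8 145.2 210.3] a 68.5 tilt [ 0.001 -0.001 -1.   ] F [0.3 0.3 0.3] t 49.1
-1 131 lid deg [-0.   0.5  0.9  1.2  1.8]
1 192 lid deg [ 0.   0.8  1.5 71.6 74.5]
```

```bash
python3 - <<'E'
from h import *
a=cv2.imread('pics/d_wrist.png'); b=cv2.imread('pics/lid.png')[60:260,230:550]
cv2.imwrite('pics/fin.png',np.vstack([cv2.resize(a,(480,300)),cv2.resize(b,(480,300))]))
V=np.array(cloud('scene',get_image('scene')[1])).reshape(-1,3)*1000
from plan import *; t=np.radians(YAW); q=V[:,:2]-C0; cx=q@[np.cos(t),np.sin(t)]; cy=q@[-np.sin(t),np.cos(t)]
m=(abs(V[:,2]-158)<9)&(abs(cy)<33)&(cx>-77)&(cx<-62); print('bar top z',m.sum(),np.percentile(V[m][:,2],[50,80,95]) if m.sum() else '')
E
```

```text
bar top z 127 [154.84070778 156.54891401 157.73188926]
```

View pics/fin.png

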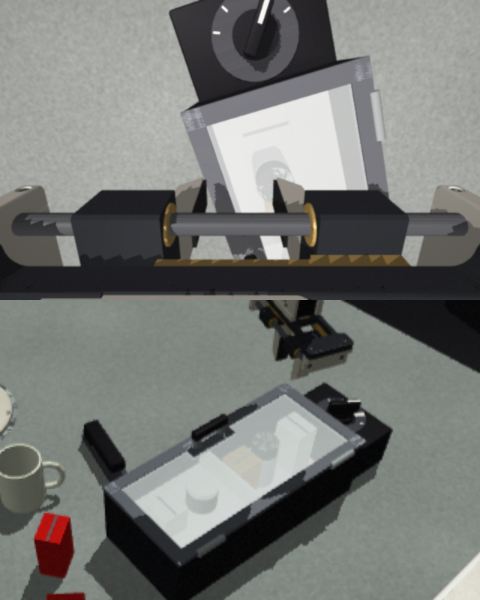

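The lid is shut with the supplies upright beneath it, the pull is back in, and the pointer covers the wide mark. Handing in.

```bash
python3 -c "
from bench import *
print(hand_in())"
```

```text
the job is handed in; nothing more can be done
None
```

The job is done and handed in at about 49 s of robot time; `hand_in` gives no verdict.

- **Supplies:** five were on the table; `short_carton` was absent. The tall carton, canister and tall box stand on the floor of the deep tier. The tub and short box stand on the raised tier. For four of the five, wrist-camera depth after placing showed the top at the right height. The short box I checked only in the pictures, where it stands upright. I left the red cartons, pad and marker alone.
- **Lid and catch:** the lid was pressed shut once. The tug drew the pull out about 7 mm at 8.9 N, and the lid edge stayed at about 123 mm, its shut height. The catch held first time, so no second press was needed, and the pull went back to its rest height.
- **Selector:** it was turned only after the tug. The wrist camera reads 1.80 rad; the coarser scene camera reads 1.74, also within tolerance. The top camera's view of the dial was blocked.

**Not as planned:**
- The canister slid about 11 mm in the grip, and I pushed it onto the floor with 38 N while lowering it. I re-measured it, and it stands upright.
- Pressing the lid shut reached 52 N at the fingertips. That is over the 40 N limit set for the arm and gripper body, but I took the limit not to cover the fingers.

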